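# Pack the inspected nuts and keys into the transit case and close it

### The job

Pack the inspected lot into the grey transit case: with the funnel in the jar, get all the nuts from the scoop into the clear jar through it, then stand the funnel upright, spout down, on the cork mat, with the scoop back on the mat too. Lay every key flat on the case's foam, none on top of another, and only then put the lid on the case, fully home all round. Leave the ring gauge, stopwatch and brush where they are.

Things in the scene. Friction and masses are not known exactly. Their poses are not given: they have to be found in the camera images.
- case: Grey plastic transit case, an open tub fixed to the bench: 128 (own x) x 225 (own y) x 66 mm high, walls 5 mm. Origin: centre of its underside. Inside, dark foam fills it to 36 mm above the origin. A yellow fill line runs round the inside 58 mm above the origin (22 mm above the foam), where the underside of the seated lid comes: a key lying on another sticks out over it.
- case_bay (a point): Middle of the foam bed for the keys, on the foam's surface (36 mm above the case's origin, at case y = -36 mm). The bed is flat and runs 59 mm to each side along own x (to the case's walls), 71 mm along -y (to the end wall) and 71 mm along +y (to the jar). Axes as the case's.
- case_jar (a point): Centre of the mouth of the clear jar pressed into the case's foam at case y = +62 mm: outside 53 mm, inside about 46 mm across, its rim 46 mm above the case's origin (10 mm above the foam), inside 40 mm deep. It does not come out. Axes as the case's.
- lid_handle (a point): Centre of the black handle bar of the grey lid (0.22 kg): 14 wide (x) x 100 long (y) x 14 mm tall, 18 mm free under it. Lid: plate 138 (x) x 235 (y) x 5 mm with an 8 mm deep plug of 112 x 209 mm below that drops into the case's rim with 3 mm of play each side, either way round. Point 38 mm above the plug's underside; 96 mm above the case's origin when home. Starts flat on the bench.
- funnel_mouth (a point): Centre of the mouth of the blue funnel (90 g): mouth 124 mm across, 118 inside, cone of 55 degrees down to a straight spout of 42 mm outside, 36 mm bore, 12 mm long, flat-ended, on which it can stand. The point is 70 mm above the spout's end. It starts with the spout in the jar, the cone resting on the jar's rim. z is its axis.
- funnel_tab (a point): Centre of the funnel's grip tab, a block on the rim 34 mm (radial, own x) x 14 mm (own y) x 18 mm tall, 78 mm from the funnel's axis toward own -x, 9 mm below the height of the mouth. Its axes are the funnel's.
- mat: Cork mat, fixed flat on the bench, 300 (own x) x 150 (own y) x 4 mm; origin at the centre of its underside. The scoop starts on it, toward its -x end; the funnel fits beside it at the +x end.
- scoop_grip (a point): Centre of the scoop's top handle: black bar 14 mm wide (own y), 16 mm tall, 91 mm long (own x, -41 to +50 mm from this point), 75.5 mm above the scoop's underside. The scoop (sheet metal, 0.2 kg) is a pan 110 (x) x 74 (y) mm with walls 34.5 mm high at the back (+x) and sides, open at the front (-x). It starts level on the mat, nuts in it. Nuts slide beyond about 36 degrees of tilt.
- scoop_lip (a point): Middle of the front edge of the scoop's floor, over which the nuts leave: in the scoop's frame 60 mm toward -x and 73 mm below the handle's centre. Axes as the scoop's.
- nut1_c (a point): Centre of a brass hex nut, 17 mm across flats, 8 mm thick, 12 g (own z is the bore's axis, own x passes through two corners). Three to six of the nuts exist; they start lying in the scoop.
- nut2_c (a point): Centre of a brass hex nut, 17 mm across flats, 8 mm thick, 12 g (own z is the bore's axis, own x passes through two corners). Three to six of the nuts exist; they start lying in the scoop.
- nut3_c (a point): Centre of a brass hex nut, 17 mm across flats, 8 mm thick, 12 g (own z is the bore's axis, own x passes through two corners). Three to six of the nuts exist; they start lying in the scoop.
- nut4_c (a point): Centre of a brass hex nut, 17 mm across flats, 8 mm thick, 12 g (own z is the bore's axis, own x passes through two corners). Three to six of the nuts exist; they start lying in the scoop.
- nut5_c (a point): Centre of a brass hex nut, 17 mm across flats, 8 mm thick, 12 g (own z is the bore's axis, own x passes through two corners). Three to six of the nuts exist; they start lying in the scoop.
- nut6_c (a point): Centre of a brass hex nut, 17 mm across flats, 8 mm thick, 12 g (own z is the bore's axis, own x passes through two corners). Three to six of the nuts exist; they start lying in the scoop.
- key1_c (a point): Centre of a square steel shaft key, 60 (own x) x 16 x 16 mm, 0.12 kg. It starts lying flat on the case's foam.
- key2_c (a point): Centre of a square steel shaft key, 60 (own x) x 16 x 16 mm, 0.12 kg. It starts lying across key1, too high for the lid.
- key3_c (a point): Centre of a square steel shaft key, 60 (own x) x 16 x 16 mm, 0.12 kg. It starts on the bench in front of the case, if it exists: one to three of key3, key4, key5 do.
- key4_c (a point): Centre of a square steel shaft key, 60 (own x) x 16 x 16 mm, 0.12 kg. It starts on the bench in front of the case, if it exists: one to three of key3, key4, key5 do.
- key5_c (a point): Centre of a square steel shaft key, 60 (own x) x 16 x 16 mm, 0.12 kg. It starts on the bench in front of the case, if it exists: one to three of key3, key4, key5 do.
- ring_gauge: Steel ring gauge, 56 mm across, 16 mm tall, behind the case; not part of the job. Origin: underside, centre.
- stopwatch: Black stopwatch, 58 x 66 x 18 mm, behind the case; not part of the job. Origin: underside, centre.
- brush: Small cleaning brush, 205 mm long, lying near the robot; not part of the job. Origin: underside.
There are look-alikes about, which are no part of the job. Of the things that look like the part that bears funnel_mouth, the smaller one is meant.

How it is judged:
By the outcome, as a careful person would: the job done as asked, in the order asked, and still so for the second after the job is handed in, with the robot touching nothing.
Of nut1, nut2, nut3, nut4, nut5, nut6 only 3 to 6 are there at a start; the rules pass over those that are not, and their reading is None.
Of key3, key4, key5 only 1 to 3 are there at a start; the rules pass over those that are not, and their reading is None.
At some moment in a run one of key3, key4, key5, lid may be knocked a few centimetres aside while the robot is not near it.
Once in a run the grip may slacken for a moment while it holds something.
It also fails if it takes over 210 s, if anything falls off the work surface, if the arm or the gripper's body presses on something with over 40 N, if the wrist force passes 120 N, or if a joint passes its speed limit or range.

### The arm

A 6-joint arm with a two-finger parallel gripper is mounted at the origin on the work surface. World frame = base frame: x ahead of the robot, y to its left, z up, the work surface at z = 0. Lengths are in mm, angles in rad, forces in N, time in s.
With the tool pointing down it reaches from about 275 to 750 mm from the base axis. Payload 10.2 kg.
Tool frame: the origin (TCP) lies midway between the tips of the shut fingers; the grasp point (between the pads) lies 19 mm behind it; z points along the fingers, y is the direction in which the jaws open and shut (so a half turn about z gives the same grasp; the last joint's range is limited). The gripper opens to 85 mm and grips with 20 to 120 N. Pads are 22 mm wide; open, the fingers measure 114 mm over their backs; the gripper's body (76 mm by 85 mm) begins 54 mm behind the grasp point. The pads swing forward as they close: fully open they stand 13 mm farther back than shut.
Start: joints at [-1.493, 0.313, 1.498, -0, 1.331, -0.223], TCP at [155.536, -501.438, 231.294] pointing down, gripper open.
Joint ranges: [-2.94, 2.94], [-0.97, 2.17], [0.19, 2.56], [-1.23, 4.37], [0.02, 3.11], [-2.88, 2.88]. Speed limits (rad/s): [2.39, 2.39, 3.01, 3.14, 3.14, 3.14].

### API

Orientations are given as a unit quaternion [w, x, y, z].
In Python, from rig import sense, capture, finish_job, search_frame, trace gives the robot as it stands.
- The arm moves only by the tool arm_command, never from a script. Its argument "steps" is one flat list of numbers, 5 for each row, row after row: the shift along the world's x, y, z in units of 50 mm (1.0 is 50 mm), then the turn about the world's z in units of 5 degrees (1.0 is 5 degrees), then the opening in per cent of the stroke, from 0 (shut) to 100 (fully open). In form: [dx, dy, dz, twist, fingers, dx, dy, dz, twist, fingers, ...]. A call has 1 to 5 rows; each row shifts and turns the commanded pose from where the row before left it; what a row does not reach is not made up. A row lasts 1/8 s, in which the tool goes at most 62.5 mm and 10.7 degrees, less where a joint would pass 70% of its speed; a pose out of reach is approached as far as the arm can. A call is refused whole if a number of a shift passes 1 or a number of a turn 1, either way. A call with a gripper value outside its range is refused whole. The fingers move at their own pace and stop on an object; "grip_force" is the grip in N (left out, the last holds). Time passes only in rows, so rows that do not move let the fingers close. It gives the time, the measured TCP pose, the force and the opening at its end, in the units of the state.
- sense(): the state, without advancing time (a new reading comes with each control period).
- capture(name): name is "scene" or "top"; returns a dict with "frame" (400x640x3 uint8, blue, green, red), "fov_y" (degrees; the focal length in pixels is half the picture's height over the tangent of half this angle, whatever the lens; pixels are square), "cx", "cy" (the principal point, pixels), "k1" (the pictures are not rectified: a ray, as slopes to the right and down, at radius r is drawn at 1 + k1 r^2 times it, then the intrinsics apply), "extrinsics" (4x4, takes a point from world to camera coordinates). Camera axes: x right, y down, z forward; pixel columns grow to the right and rows downward; lengths in mm; the calibration is good to about 2 mm. A picture is of the moment at which its call begins. There is no depth.
- finish_job(): hands the job in, once; it reports no verdict.
Trained networks look in a picture, given as the dict that the camera call returned (one of the last four; its "shot" number tells which), for a name from the list of things; names that differ only in an ending like _2 or _b are one class to them, and where a whole thing is asked for, a point or a joint stands for the part that bears it (a point fixed in the world has none). Each returns a list of dicts, best first, with "score" (0 to 1); they miss things now and then, are a little off and sometimes report something else, mostly with a low value. They report only what shows in the picture. A call takes as long as a camera call. They do not tell look-alikes from the thing itself.
- search_frame(picture, target): "point" ([x, y, z] in mm, in world coordinates, good to about 4 mm: the middle of the surface that is visible of it).
- trace(picture, target): "mask" (400x640 bool, what is visible of it).
The state is a dict: "time_s": time; "joints": joint angles; "dq": joint speeds; "tau": joint torques, N m; "eef_pos": TCP position; "ee_rot": TCP orientation; "force": force on the tool from outside, world axes, zero at the start; "wrist_torque": the same for the moment, N m; "grip_width": opening from 0.0 (shut) to 1.0 (fully open).
Only numpy, scipy, OpenCV 4.12 (cv2) and the standard library are available. Lean on these libraries where they do the work, as an engineer would, in place of code of your own. Each camera call takes 0.05 s, during which the arm holds its last target. There are 200 camera calls.

## Working session

There is one attempt and no reset: what is moved stays moved. The work goes in short steps, Python scripts to look and compute and a tool call to move; the robot and the scene stay as the last step left them, time stands still between calls to the robot, and variables do not carry over. Pictures are saved under pics/ and viewed, on a budget of 14 in all, crops included, one or two more only if the job needs it, and the job is handed in when it is done.

Besides the shell and the picture viewer there is one more tool, called after "Call:" as name(argument=value, ...) on one line, values as JSON. arm_command: Moves the arm, as the interface text tells. Its arguments: {"type":"object","properties":{"steps":{"type":"array"},"grip_force":{"type":"number"}},"required":["steps"]}

```bash
ls; mkdir -p pics; cat > h.py <<'E'
import numpy as np, cv2
from rig import sense, capture, finish_job, search_frame, trace
def K(c):
    f=200/np.tan(np.radians(c["fov_y"])/2); return np.array([[f,0,c["cx"]],[0,f,c["cy"]],[0,0,1.]])
def dist(c): return np.array([c["k1"],0,0,0,0.])
def ray(c,u,v):
    p=cv2.undistortPoints(np.array([[[u,v]]],float),K(c),dist(c))[0,0]
    E=np.array(c["extrinsics"]);R=E[:3,:3];t=E[:3,3]
    return -R.T@t, R.T@np.array([p[0],p[1],1])
def at_z(c,u,v,z):
    o,d=ray(c,u,v); return o+d*(z-o[2])/d[2]
def proj(c,P):
    E=np.array(c["extrinsics"]);R=E[:3,:3];t=E[:3,3]
    return cv2.projectPoints(np.array(P,float).reshape(-1,1,3),cv2.Rodrigues(R)[0],t,K(c),dist(c))[0][:,0]
def save(c,name,crop=None,s=1):
    im=c["frame"]
    if crop: x0,y0,x1,y1=crop; im=im[y0:y1,x0:x1]
    cv2.imwrite("pics/"+name+".png",cv2.resize(im,None,fx=s,fy=s,interpolation=cv2.INTER_CUBIC))
E
python3 - <<'E'
from h import *
s=sense();print(s)
for n in("scene","top"):
    c=capture(n);save(c,"a_"+n,s=1.25);print(n,c["fov_y"],c["cx"],c["cy"],c["k1"],np.round(np.array(c["extrinsics"]),3).tolist())
    for t in["case","lid_handle","funnel_mouth","funnel_tab","mat","scoop_grip","scoop_lip","nut1_c","key1_c","case_jar","case_bay","ring_gauge","stopwatch","brush"]:
        print(t,[(np.round(r["point"]).astype(int).tolist(),round(r["score"],2),proj(c,r["point"]).round().astype(int).tolist()[0]) for r in search_frame(c,t)])
E
```

```text
pics
{'time_s': 0.0, 'joints': array([-1.49337666e+00,  3.13435650e-01,  1.49845931e+00,  2.31058692e-05,
        1.33103210e+00, -2.23393799e-01]), 'dq': array([-0.00132265,  0.00060251, -0.00106919,  0.00039103,  0.00214958,
        0.00074269]), 'tau': array([ 1.31605288e-03, -4.12265611e+01, -2.59742653e+01, -1.28645052e-04,
        4.15742790e-03, -5.83908005e-06]), 'eef_pos': array([ 155.53153842, -501.14755789,  230.7340669 ]), 'ee_rot': array([-6.64604244e-04,  9.88710407e-01,  1.49837531e-01,  5.98444053e-05]), 'force': array([ 0.33007813, -0.08810543,  0.03220083]), 'wrist_torque': array([-0.04481152,  0.0010883 , -0.02851865]), 'grip_width': 1.0037311430135882}
scene 49.73918632216258 321.38459283525833 203.31337523593373 -0.07114541886717712 [[0.697, 0.717, -0.008, -358.151], [0.588, -0.579, -0.565, -224.937], [-0.41, 0.389, -0.825, 1306.512], [0.0, 0.0, 0.0, 1.0]]
case [([660, -18, 36], 0.93, [360, 269]), ([657, -26, 55], 0.36, [357, 267])]
lid_handle [([497, -324, 16], 0.93, [213, 312])]
funnel_mouth [([181, -312, 74], 0.81, [136, 212]), ([614, 90, 84], 0.59, [378, 219]
[... 972 characters left out ...]
6, [308, 164]), ([211, -359, 67], 0.56, [450, 295])]
funnel_tab [([209, -357, 72], 0.84, [450, 296]), ([635, 76, 83], 0.75, [309, 166])]
mat [([557, 311, 5], 0.91, [241, 195])]
scoop_grip [([434, 319, 3], 0.58, [238, 232])]
scoop_lip []
nut1_c [([443, -128, 16], 0.16, [372, 225]), ([628, -24, 38], 0.15, [340, 170])]
key1_c [([651, -30, 52], 0.38, [341, 162])]
case_jar [([631, -24, 35], 0.85, [339, 169])]
case_bay [([626, -23, 37], 0.71, [339, 171])]
ring_gauge [([792, -144, 14], 0.67, [373, 124]), ([631, -22, 39], 0.38, [339, 169])]
stopwatch [([790, 97, 15], 0.81, [303, 126]), ([440, -129, 15], 0.35, [373, 226])]
brush [([397, -24, 8], 0.62, [341, 240]), ([440, -128, 18], 0.31, [372, 226])]
```

View pics/a_scene.png

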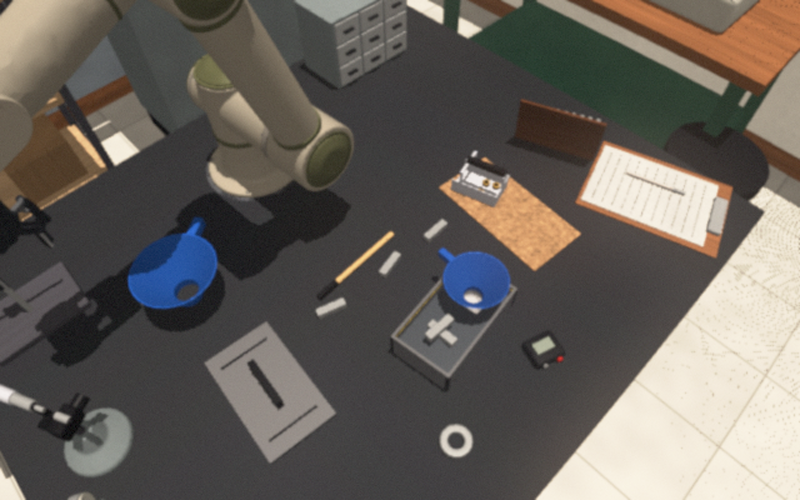

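View pics/a_top.png

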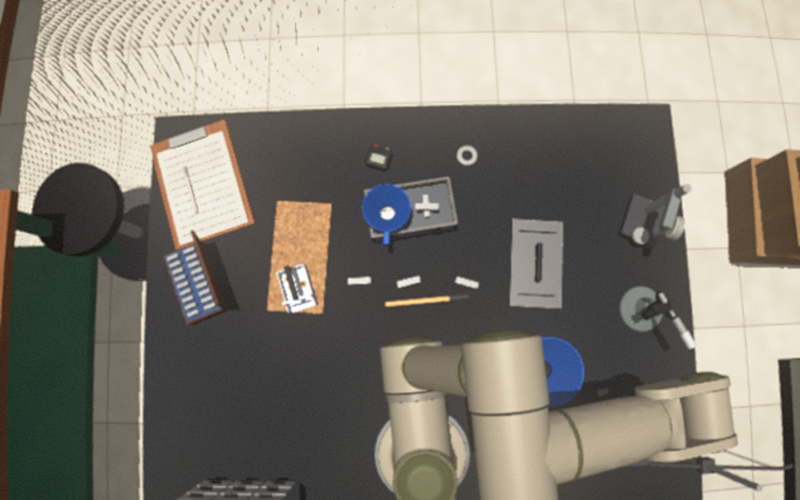

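Scene view (1.25× pixels): the wanted funnel is the smaller blue one, in the jar at (476,283). The big blue one at (175,272) is a look-alike. The scoop is on the mat at (482,180), the bench keys are at (435,229), (390,262) and (330,307), the stacked keys at (440,328), and the lid at (268,390). Next I'll fit poses from the network masks and check the choice in one close crop.

```bash
cat > fit.py <<'E'
from h import *
from scipy.optimize import minimize
def box(x0,x1,y0,y1,z0,z1): return np.array([[x,y,z] for x in(x0,x1) for y in(y0,y1) for z in(z0,z1)],float)
def circ(r,z,cx=0): a=np.linspace(0,2*np.pi,48,endpoint=False); return np.c_[cx+r*np.cos(a),r*np.sin(a),0*a+z]
M={"case":[box(-64,64,-112.5,112.5,0,66)],
 "lid":[box(-69,69,-117.5,117.5,8,13)],   # z from plug underside
 "key":[box(-30,30,-8,8,-8,8)],
 "mat":[box(-150,150,-75,75,0,4)],
 "funnel":[np.r_[circ(62,0),circ(21,-58),circ(21,-70)],box(-95,-61,-7,7,-18,0)], # z from the mouth
 "scoop":[box(-60,50,-37,37,-75.5,-73),box(40,50,-37,37,-75.5,-41),box(-41,50,-7,7,-8,8)]}
S=4
def rend(c,parts,x,y,yaw,z,bb):
    im=np.zeros(((bb[3]-bb[1])*S,(bb[2]-bb[0])*S),np.uint8); cs,sn=np.cos(yaw),np.sin(yaw)
    for p in parts:
        q=np.c_[x+cs*p[:,0]-sn*p[:,1],y+sn*p[:,0]+cs*p[:,1],z+p[:,2]]
        u=(proj(c,q)+.5-np.array(bb[:2]))*S
        cv2.fillConvexPoly(im,cv2.convexHull(np.round(u*16-8).astype(np.int32)),1,shift=4)
    return im>0
def fit(obs,parts,z,x0):
    """obs: list of (capture, mask)"""
    D=[]
    for c,m in obs:
        ys,xs=np.nonzero(m); bb=[max(xs.min()-25,0),max(ys.min()-25,0),min(xs.max()+25,640),min(ys.max()+25,400)]
        up=cv2.resize(m[bb[1]:bb[3],bb[0]:bb[2]].astype(np.float32),None,fx=S,fy=S,interpolation=cv2.INTER_LINEAR)>.5
        D.append((c,up,bb))
    def cost(p):
        s=0
        for c,up,bb in D:
            r=rend(c,parts,p[0],p[1],p[2]/50,z,bb); s+=1-(r&up).sum()/max((r|up).sum(),1)
        return s/len(D)
    best=None
    for dy in np.arange(0,np.pi,np.pi/6) if len(x0)<3 else [0]:
        p0=np.array([x0[0],x0[1],50*((x0[2] if len(x0)>2 else 0)+dy)])
        r=minimize(cost,p0,method="Nelder-Mead",options=dict(initial_simplex=p0+np.array([[0,0,0],[8,0,0],[0,8,0],[0,0,8]]),xatol=.05,fatol=1e-4))
        if best is None or r.fun<best.fun: best=r
    return best.x[0],best.x[1],np.degrees(best.x[2]/50),1-best.fun
E
python3 - <<'E'
from fit import *
C={n:capture(n) for n in("scene","top")}
save(C["scene"],"b",(285,105,485,305),3)
def masks(c,t): return [(r["mask"],r["score"]) for r in trace(c,t)]
def near(c,ms,P):
    u=proj(c,P)[0]; best=None
    for m,s in ms:
        ys,xs=np.nonzero(m); d=np.hypot(xs.mean()-u[0],ys.mean()-u[1])
        if best is None or d<best[0]: best=(d,m,s)
    return best
T={"case":("case",0,(640,-20,66)),"lid_handle":("lid",0,(490,-320,10)),"funnel_mouth":("funnel",101.2,(635,85,95)),"mat":("mat",0,(530,310,4)),"scoop_grip":("scoop",79.5,(440,318,40))}
for t,(m,z,P) in T.items():
    obs=[];
    for n,c in C.items():
        b=near(c,masks(c,t),P)
        if b: print(t,n,"d",b[0].round(1),"score",round(b[2],2),"area",b[1].sum()); 
        if b and b[0]<25: obs.append((c,b[1]))
    for o in ([obs[:1],obs[1:],obs] if len(obs)>1 else [obs]):
        print("  ",np.round(fit(o,M[m],z,P[:2]),2))
for n,c in C.items():
    for m,s in masks(c,"key3_c"):
        ys,xs=np.nonzero(m); z=8; print(n,"key",round(s,2),m.sum(),(xs.mean().round(1),ys.mean().round(1)),at_z(c,xs.mean(),ys.mean(),10).round(0), at_z(c,xs.mean(),ys.mean(),50).round(0))
E
```

```text
case scene d 8.7 score 0.92 area 4071
case top d 3.2 score 0.58 area 40
   [641.95  14.91 186.95   0.69]
   [ 6.0733e+02 -1.2721e+02  3.0832e+02  3.0000e-02]
   [6.4202e+02 1.4880e+01 1.8701e+02 3.6000e-01]
lid_handle scene d 3.2 score 0.91 area 5963
lid_handle top d 0.7 score 0.79 area 2930
   [ 490.49 -318.32   85.23    0.98]
   [ 489.91 -318.38   85.29    0.96]
   [ 490.46 -318.25   85.2     0.97]
funnel_mouth scene d 3.7 score 0.85 area 1947
funnel_mouth top d 4.2 score 0.76 area 1169
   [633.13  76.53  -1.63   0.92]
   [629.11  73.02 161.5    0.84]
   [6.3225e+02 7.6080e+01 1.1000e-01 8.9000e-01]
mat scene d 14.1 score 0.57 area 3440
mat top d 5.0 score 0.95 area 3073
   [529.05 318.8  175.54   0.74]
   [526.3  316.71 175.39   0.76]
   [527.93 317.61  -4.39   0.75]
scoop_grip scene d 1.8 score 0.59 area 1088
scoop_grip top d 1.4 score 0.66 area 853
   [441.52 323.07  14.94   0.78]
   [440.16 320.96  15.22   0.88]
   [441.08 322.44  14.33   0.82]
scene key 0.45 166 (np.float64(347.8), np.float64(184.4)) [457. 155.  10.] [477. 132.  50.]
top key 0.44 1210 (np.float64(309.2), np.float64(166.4)) [649.  77.  10.] [639.  76.  50.]
top key 0.39 108 (np.float64(286.2), np.float64(224.6)) [453. 157.  10.] [449. 153.  50.]
```

View pics/b.png

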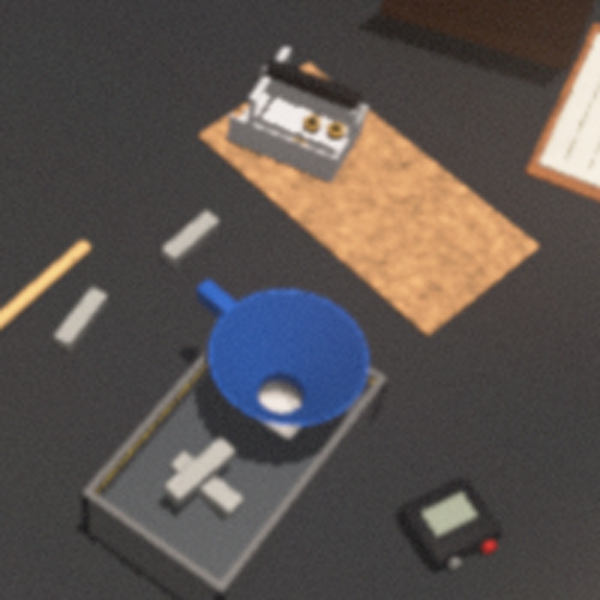

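The crop (3×) shows the small funnel in the jar with its tab at (215,297), key2 lying across key1 at (202,478), and the scoop handle running from (270,65) to (360,100). Two brass nuts show at (312,125) and (335,130). I need the scoop's open end and the case corners more closely.

```bash
python3 - <<'E'
from fit import *
C={n:capture(n) for n in("scene","top")}
a=C["scene"]["frame"][115:172,355:415]; b=C["top"]["frame"][205:255,210:262]; d=C["top"]["frame"][135:205,280:375]
def f(i,w,h): return cv2.resize(i,(w,h),interpolation=cv2.INTER_CUBIC)
a=f(a,420,399);b=f(b,364,350);d=f(d,665*4//7,490*4//7)
im=np.zeros((600,800,3),np.uint8); im[:300,:316]=f(a,316,300) ; im[:350,420:784]=b; im[310:590,10:390]=f(d,380,280)
cv2.imwrite("pics/c.png",im)
c=C["scene"]
for u,v in((92,492),(222,585),(382,377)): print(at_z(c,285+u/3-.3,105+v/3-.3,66).round(1))
c=C["top"]
E
```

```text
[597.6 -99.7  66. ]
[716.2 -84.   66. ]
[686.5 133.4  66. ]
```

View pics/c.png

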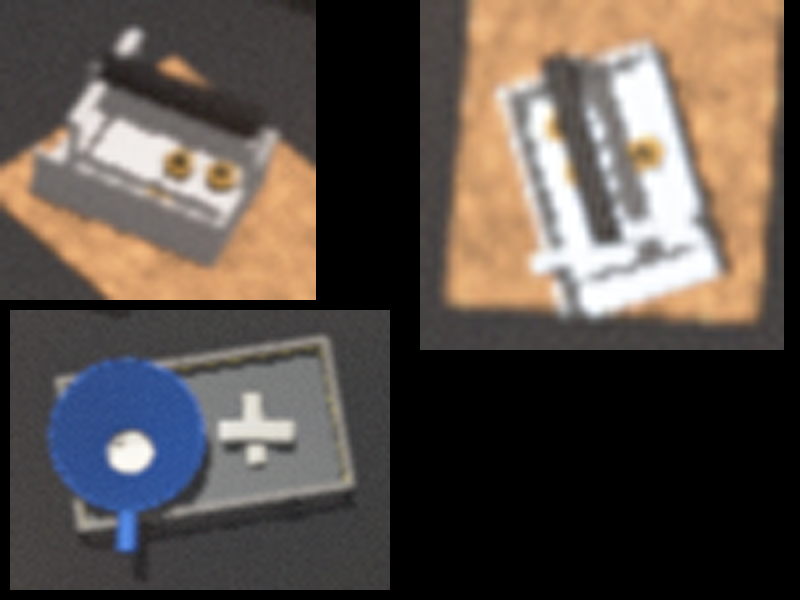

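Scoop: the open lip faces the robot (world −x), yaw about 15°, nuts toward the back. Candidates for the pieces I need (1.25× scene px):
- **Funnel:** small blue (476,283), chosen; large blue (175,272), look-alike.
- **Scoop:** (482,180), chosen; the brown rack at (560,130) is not it.

Next I'll refine the scoop and case fits while the arm moves over to the scoop.

Call:
arm_command(steps=[0.37,0.98,0,0,100,0.37,0.98,0,0,100,0.37,0.98,0,0,100,0.37,0.98,0,0,100,0.37,0.98,0,0,100], grip_force=25)

```text
time_s: 2.92
eef_pos: [248.3, -254.9, 231.4]
ee_rot: [0.0, 0.989, 0.15, 0.0]
force: [0.4, -0.7, 0.4]
grip_width: 1.003
```

Call:
arm_command(steps=[0.37,0.98,0,0,70,0.37,0.98,0,0,70,0.37,0.98,0,0,70,0.37,0.98,0,0,70,0.37,0.98,0,0,70])

```text
time_s: 3.55
eef_pos: [340.9, -9.8, 231.6]
ee_rot: [0.0, 0.989, 0.15, 0.001]
force: [1.4, -0.3, -0.8]
grip_width: 0.699
```

```bash
python3 - <<'E'
from fit import *
M["scoop"]=[box(-60,50,-37,37,-75.5,-73),box(-50,50,-37,-35,-75.5,-41),box(-50,50,35,37,-75.5,-41),box(48,50,-37,37,-75.5,-41),box(-41,50,-7,7,-8,8)]
C={n:capture(n) for n in("scene","top")}
obs=[]
for n,c in C.items():
    ms=trace(c,"scoop_grip"); 
    if ms:
        m=ms[0]["mask"];print(n,m.sum(),ms[0]["score"]);obs.append((c,m)); print(np.round(fit([(c,m)],M["scoop"],79.5,(441,322,.25)),2))
print(np.round(fit(obs,M["scoop"],79.5,(441,322,.25)),2))
c=C["top"]
for u,v in((360,142),(366.25,179.25),(297,190),(291.25,152)): print(at_z(c,u-.3,v-.3,66).round(1))
s=sense();print(s["eef_pos"],s["time_s"])
E
```

```text
scene 1126 0.8
[443.36 323.13  14.99   0.88]
top 877 0.94
[440.89 320.41  15.4    0.93]
[441.79 321.98  15.43   0.9 ]
[714.7 -92.2  66. ]
[ 589.6 -107.8   66. ]
[559.8 116.6  66. ]
[686.6 133.8  66. ]
[340.55056013 -10.84365648 231.3194352 ] 3.75
```

Call:
arm_command(steps=[0.38,0.97,0,-0.4,60,0.38,0.97,0,0,60,0.38,0.97,0,0,60,0.38,0.97,0,0,60,0.38,0.97,0,0,60])

```text
time_s: 4.38
eef_pos: [436.8, 231.0, 231.3]
ee_rot: [0.0, 0.991, 0.131, 0.0]
force: [0.9, -0.9, -0.1]
grip_width: 0.599
```

Call:
arm_command(steps=[0.38,0.97,0,0,60,0.42,1.0,0,0,60,0,0.02,-0.9,0,60,0,0,-0.9,0,60,0,0,0,0,60])

```text
time_s: 5.0
eef_pos: [475.1, 328.3, 138.7]
ee_rot: [0.001, 0.991, 0.131, -0.003]
force: [-0.9, -0.1, 0.5]
grip_width: 0.597
```

```bash
python3 - <<'E'
from fit import *
C={n:capture(n) for n in("scene","top")}
s=sense();print(s["eef_pos"],s["time_s"],s["ee_rot"])
a=C["scene"]["frame"][90:190,340:440]; b=C["top"]["frame"][175:275,190:290]
cv2.imwrite("pics/d.png",np.hstack([cv2.resize(i,(400,400),interpolation=cv2.INTER_CUBIC) for i in(a,b)]))
E
```

```text
[476.92091356 329.6777837  142.94160596] 5.1 [-2.27041773e-04  9.91297172e-01  1.31639749e-01  9.17546699e-04]
```

View pics/d.png

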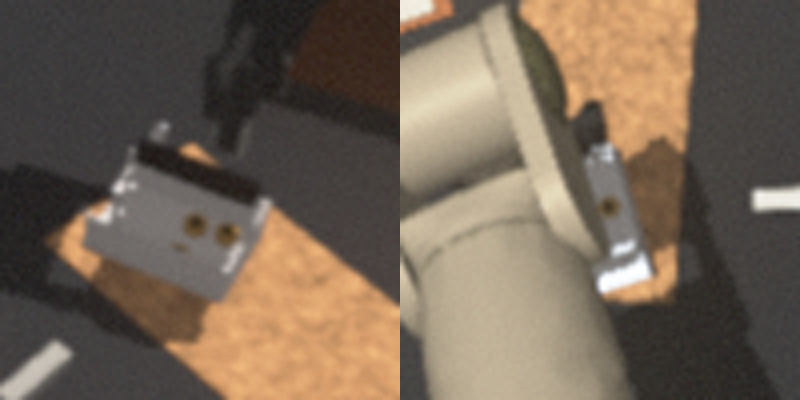

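The fingers stand over the back end of the handle, as intended. Next I descend and grip.

Call:
arm_command(steps=[-0.02,0.03,-0.8,0,60,0,0,-0.8,0,60,0,0,0,0,0,0,0,0,0,0,0,0,0,0,0], grip_force=25)

```text
time_s: 5.72
eef_pos: [476.1, 332.3, 63.8]
ee_rot: [-0.0, 0.991, 0.132, 0.002]
force: [0.4, -2.8, 4.9]
grip_width: 0.16
```

Call:
arm_command(steps=[0,0,0,0,0,0,0,0,0,0])

```text
time_s: 5.98
eef_pos: [476.1, 332.3, 63.8]
ee_rot: [-0.0, 0.991, 0.133, 0.002]
force: [1.3, -2.3, 7.0]
grip_width: 0.156
```

Call:
arm_command(steps=[0,0,0.15,0,0,0,0,0.15,0,0,0,0,0,0,0,0,0,0,0,0])

```text
time_s: 6.48
eef_pos: [474.4, 332.0, 76.1]
ee_rot: [0.0, 0.991, 0.133, -0.0]
force: [0.1, 0.1, -3.0]
grip_width: 0.162
```

```bash
python3 - <<'E'
from fit import *
C={n:capture(n) for n in("scene","top")}
s=sense();print(s["eef_pos"],s["time_s"],s["force"],s["wrist_torque"])
a=C["scene"]["frame"][90:190,340:440]; b=C["top"]["frame"][175:275,190:290]
cv2.imwrite("pics/e.png",np.hstack([cv2.resize(i,(400,400),interpolation=cv2.INTER_CUBIC) for i in(a,b)]))
E
```

```text
[474.33469322 331.99313991  75.96700874] 6.575 [-0.03129705 -0.11710332 -3.21293886] [-0.02034046 -0.116966    0.02354385]
```

View pics/e.png

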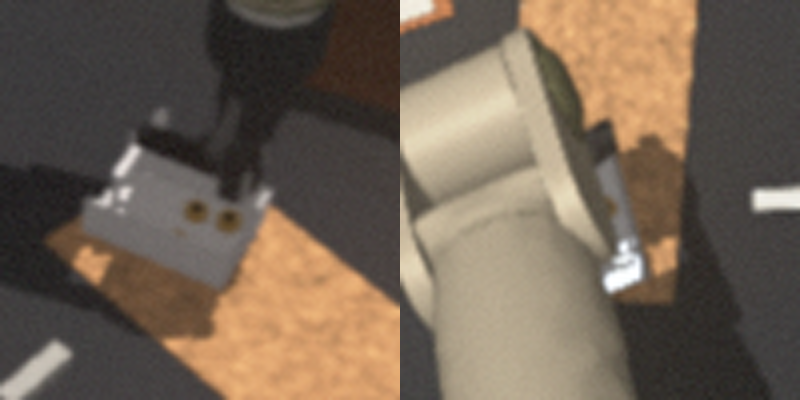

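The scoop is lifted whole: force −3.2 N, and 0.117 N·m matches its weight at this lever arm. Tilting has to come from pivoting in the grip, so I'll try the lowest grip force to see if it swings.

Call:
arm_command(steps=[0,0,0,0,0,0,0,0,0,0,0,0,0,0,0,0,0,0,0,0], grip_force=20)

```text
time_s: 7.08
eef_pos: [474.5, 332.0, 76.3]
ee_rot: [0.0, 0.991, 0.133, -0.0]
force: [-0.2, 0.9, -3.1]
grip_width: 0.158
```

Call:
arm_command(steps=[0,0,0.2,0,0,0,0,0.2,0,0,0,0,0,0,0,0,0,0,0,0])

```text
time_s: 7.58
eef_pos: [474.5, 332.0, 96.3]
ee_rot: [-0.0, 0.991, 0.133, -0.0]
force: [-0.1, -0.1, -3.1]
grip_width: 0.159
```

```bash
python3 - <<'E'
from fit import *
C={n:capture(n) for n in("scene","top")}
s=sense();print(s["eef_pos"],s["time_s"],s["force"],s["wrist_torque"])
a=C["scene"]["frame"][80:180,340:440]; b=C["top"]["frame"][175:275,190:290]
cv2.imwrite("pics/f.png",np.hstack([cv2.resize(i,(400,400),interpolation=cv2.INTER_CUBIC) for i in(a,b)]))
E
```

```text
[474.36211461 331.99272627  95.98682988] 7.675 [ 0.50122628  1.2620014  -2.77870524] [ 0.06219574 -0.07216074 -0.01787825]
```

View pics/f.png

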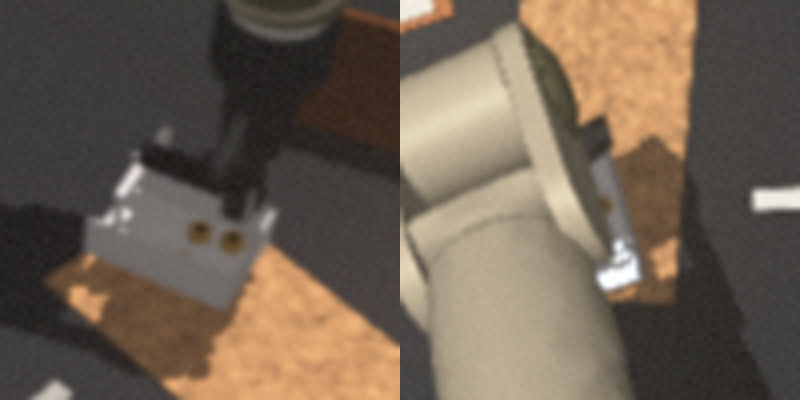

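The scoop doesn't swing even at 20 N, so its pose in the grip is firm. I'll pre-tilt it to about 30° (below the sliding angle) by nudging its front edge against the fixed case wall's rim, then lock the grip. After that I'll pour with short shakes over the funnel. First I carry it level to the case's near wall with the lip toward the case.

Call:
arm_command(steps=[-0.1,-0.1,0.05,0.98,0,-0.1,-0.22,0.05,0.98,0,-0.1,-0.22,0.05,0.98,0,-0.1,-0.22,0.05,0.98,0,-0.1,-0.22,0.05,0.98,0], grip_force=60)

```text
time_s: 8.3
eef_pos: [449.2, 282.7, 108.6]
ee_rot: [-0.0, 0.94, 0.341, -0.0]
force: [-0.1, -0.2, -1.8]
grip_width: 0.15
```

Call:
arm_command(steps=[-0.1,-0.22,0.05,0.98,0,-0.1,-0.22,0.05,0.98,0,0,-0.22,0,0.98,0,0,-0.22,0,0.98,0,0,-0.22,0,0.98,0])

```text
time_s: 8.93
eef_pos: [439.4, 227.7, 113.6]
ee_rot: [-0.0, 0.846, 0.533, -0.0]
force: [-0.3, -0.3, -2.4]
grip_width: 0.151
```

Call:
arm_command(steps=[0,-0.22,0,0.98,0,0,-0.22,0,0.98,0,0,-0.22,0,0.98,0,0,-0.22,0,0.98,0,0,-0.22,0,0.98,0])

```text
time_s: 9.55
eef_pos: [439.4, 172.7, 113.6]
ee_rot: [-0.0, 0.714, 0.7, -0.0]
force: [-0.3, -0.2, -1.9]
grip_width: 0.148
```

Call:
arm_command(steps=[0,-0.22,0,0.98,0,0,-0.22,0,0.98,0,0,-0.22,0,0.98,0,0,-0.22,0,0.98,0,0,-0.22,0,0.98,0])

```text
time_s: 10.18
eef_pos: [439.4, 117.7, 113.6]
ee_rot: [-0.0, 0.549, 0.836, -0.0]
force: [0.1, 0.0, -1.5]
grip_width: 0.142
```

Call:
arm_command(steps=[0,-0.22,0,0.98,0,0,-0.22,0,0.98,0,0,-0.22,0,0.98,0,0,-0.22,0,0.98,0,0,-0.22,0,0.98,0])

```text
time_s: 10.8
eef_pos: [439.4, 62.7, 113.7]
ee_rot: [-0.0, 0.359, 0.933, -0.0]
force: [-0.4, 0.0, -3.0]
grip_width: 0.155
```

Call:
arm_command(steps=[0,-0.22,0,0.98,0,0,-0.22,0,0.98,0,0,-0.22,0,0.98,0,0,-0.22,0,0.98,0,0,-0.22,0,0.98,0])

```text
time_s: 11.42
eef_pos: [439.3, 7.7, 113.6]
ee_rot: [-0.0, 0.153, 0.988, 0.0]
force: [-0.4, -1.0, -2.2]
grip_width: 0.149
```

Call:
arm_command(steps=[0,-0.22,0,0.98,0,0,-0.22,0,0.98,0,0,-0.22,0,0.98,0,0,-0.22,0,0.98,0,0,-0.22,0,0.98,0])

```text
time_s: 12.05
eef_pos: [439.4, -47.2, 113.7]
ee_rot: [-0.0, -0.06, 0.998, 0.0]
force: [-0.3, -0.5, -2.3]
grip_width: 0.151
```

```bash
python3 - <<'E'
from fit import *
C={n:capture(n) for n in("scene","top")}
s=sense();print(s["eef_pos"],s["time_s"],s["force"],s["wrist_torque"],s["ee_rot"],s["grip_width"],s["joints"])
save(C["scene"],"g1",(260,150,420,310),5)
for n,c in C.items():
  for r in trace(c,"scoop_grip"): print(n,r["score"],r["mask"].sum(),np.argwhere(r["mask"]).mean(0))
  print(n,[(p["point"].round(0) if hasattr(p["point"],"round") else p["point"],p["score"]) for t in("scoop_lip",) for p in search_frame(c,t)])
E
```

```text
[439.47505229 -47.56128083 113.68590337] 12.15 [-0.32124506  0.0333572  -2.32097775] [-0.03916358  0.03846789 -0.05035341] [-1.56896267e-04 -5.85155161e-02  9.98286487e-01 -2.34508879e-05] 0.1510797937047955 [-3.73930737e-01  2.74469260e-01  1.89030483e+00 -2.10046720e-04
  9.77083821e-01 -2.06170746e+00]
scene 0.77 1624 [220.46490148 300.625     ]
scene [([493.0, -45.3, 63.4], 0.76)]
top []
```

View pics/g1.png

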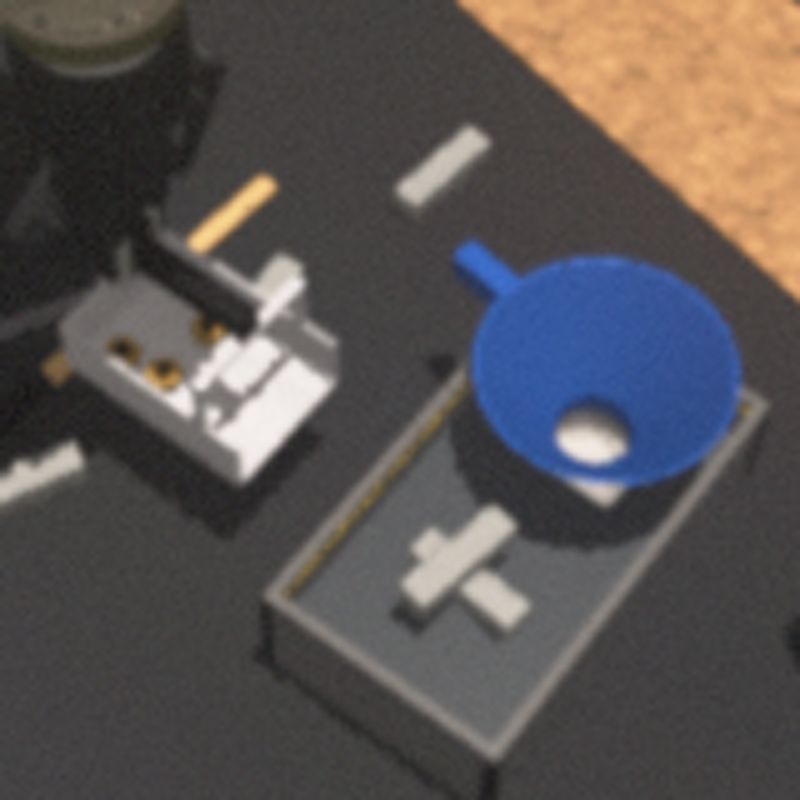

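The crop (5×) shows the scoop level in the grip with three nuts at the back, at (123,350), (163,373) and (208,328). The open lip is parallel to the case's near wall with a gap of about 49 mm. I'll advance to near contact, then tip along the arc.

Call:
arm_command(steps=[0.2,0.02,0,0,0,0.25,0.03,0,0,0,0.25,0.03,0,0,0,0.14,0.03,0,0,0,0,0,0,0,0])

```text
time_s: 12.98
eef_pos: [481.8, -41.3, 113.6]
ee_rot: [-0.0, -0.059, 0.998, 0.0]
force: [-0.3, 0.4, -2.7]
grip_width: 0.147
```

Call:
arm_command(steps=[0.06,0.01,0,0,0,0.06,0.01,0,0,0,0.06,0.01,0.04,0,0,0.06,0.01,0.07,0,0,0.06,0.01,0.08,0,0], grip_force=20)

```text
time_s: 13.6
eef_pos: [494.6, -38.9, 122.6]
ee_rot: [-0.003, -0.059, 0.998, 0.0]
force: [-6.6, -1.2, -3.6]
grip_width: 0.15
```

Call:
arm_command(steps=[0.06,0.01,0.06,0,0,0.06,0.01,0.06,0,0,0.06,0.01,0.06,0,0,0.06,0.01,0.06,0,0,0.06,0.01,0.05,0,0])

```text
time_s: 14.22
eef_pos: [510.0, -36.4, 137.1]
ee_rot: [-0.002, -0.059, 0.998, 0.0]
force: [-5.8, -1.4, -3.5]
grip_width: 0.152
```

```bash
cat > pitch.py <<'E'
from fit import *
from scipy.spatial.transform import Rotation as Rn
SC=[box(-60,50,-37,37,-75.5,-73),box(-60,50,-37,-35,-75.5,-41),box(-60,50,35,37,-75.5,-41),box(48,50,-37,37,-75.5,-41),box(-41,50,-7,7,-8,8)]
def pitchfit(c,m,yaw,g=(34,0,3)):
    """tilt of the scoop about the grasp point (front down positive), known TCP"""
    s=sense(); P=np.array(s["eef_pos"])+[0,0,19]; ys,xs=np.nonzero(m); bb=[max(xs.min()-25,0),max(ys.min()-25,0),min(xs.max()+25,640),min(ys.max()+25,400)]
    out=[]
    for th in range(-6,60,2):
        R=Rn.from_euler("z",yaw,degrees=True)*Rn.from_euler("y",-th,degrees=True)
        parts=[R.apply(p-np.array(g)) for p in SC]
        best=0
        for dx in(-4,0,4):
            for dy in(-4,0,4):
                r=rend(c,parts,P[0]+dx,P[1]+dy,0,P[2],bb)
                up=cv2.resize(m[bb[1]:bb[3],bb[0]:bb[2]].astype(np.float32),None,fx=S,fy=S)>.5
                best=max(best,(r&up).sum()/(r|up).sum())
        out.append((th,round(best,3)))
    return sorted(out,key=lambda a:-a[1])[:5]
E
python3 - <<'E'
from pitch import *
c=capture("scene")
s=sense();print(s["eef_pos"],s["time_s"],s["force"])
for r in trace(c,"scoop_grip")[:1]: print(r["mask"].sum(),pitchfit(c,r["mask"],187))
save(c,"g2",(260,150,420,310),5)
E
```

```text
[510.41470826 -36.40131623 137.43132001] 14.275 [-5.58121543 -1.31482336 -2.09569941]
1391 [(20, np.float64(0.79)), (16, np.float64(0.787)), (18, np.float64(0.786)), (14, np.float64(0.778)), (12, np.float64(0.776))]
```

The tilt estimate is about 16–20°, and the steady −6 N shows it is pivoting. Continuing to about 31°.

Call:
arm_command(steps=[0.06,0.01,0.05,0,0,0.06,0.01,0.05,0,0,0.06,0.01,0.05,0,0,0.06,0.01,0.04,0,0,0.06,0.01,0.04,0,0])

```text
time_s: 14.95
eef_pos: [525.2, -34.0, 148.7]
ee_rot: [-0.002, -0.059, 0.998, 0.0]
force: [-5.5, -2.5, -2.8]
grip_width: 0.148
```

Call:
arm_command(steps=[0.06,0.01,0.03,0,0,0.06,0.01,0.03,0,0,0,0,0,0,0])

```text
time_s: 15.32
eef_pos: [531.6, -33.1, 151.9]
ee_rot: [-0.002, -0.059, 0.998, -0.0]
force: [-4.6, -0.8, -2.4]
grip_width: 0.149
```

```bash
python3 - <<'E'
from pitch import *
c=capture("scene")
s=sense();print(s["eef_pos"],s["time_s"],s["force"])
for r in trace(c,"scoop_grip")[:1]: print(r["mask"].sum(),pitchfit(c,r["mask"],187))
save(c,"g3",(260,150,420,310),5)
E
```

```text
[531.53376001 -33.09644237 151.92892202] 15.375 [-4.51769939 -1.52251693 -2.19752735]
1282 [(24, np.float64(0.731)), (26, np.float64(0.73)), (28, np.float64(0.728)), (30, np.float64(0.725)), (22, np.float64(0.712))]
```

View pics/g3.png

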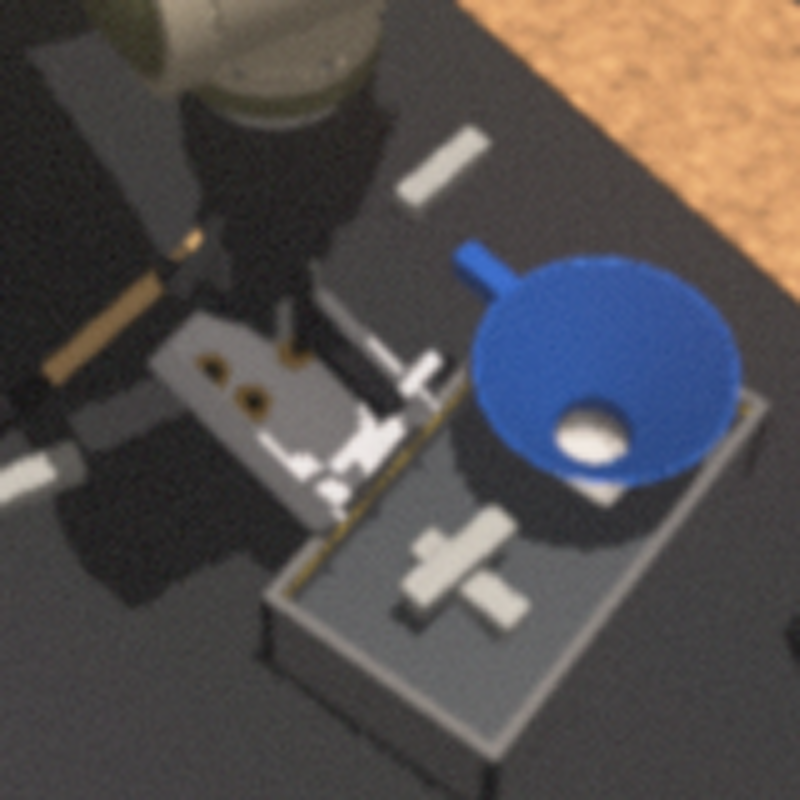

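The crop shows the scoop tilted about 28° with the nuts still at the back. I'll add a couple of degrees, lock the grip, lift clear and carry it gently over the funnel.

Call:
arm_command(steps=[0.06,0.01,0.03,0,0,0.06,0.01,0.03,0,0,0,0,0,0,0])

```text
time_s: 15.8
eef_pos: [537.5, -32.1, 154.9]
ee_rot: [-0.002, -0.059, 0.998, 0.0]
force: [-5.7, -1.7, -1.9]
grip_width: 0.153
```

Call:
arm_command(steps=[0,0,0,0,0,0,0,0,0,0,0,0,0.04,0,0,-0.04,0,0.06,0,0,-0.06,0,0.1,0,0], grip_force=90)

```text
time_s: 16.42
eef_pos: [533.8, -31.9, 165.8]
ee_rot: [0.001, -0.059, 0.998, -0.0]
force: [0.1, -0.8, -2.3]
grip_width: 0.139
```

Call:
arm_command(steps=[-0.06,0,0.16,0,0,-0.04,0.05,0.2,0,0,0,0.1,0.2,0,0,0,0.15,0.16,0,0,0.02,0.2,0.08,0,0])

```text
time_s: 17.05
eef_pos: [529.7, -6.3, 205.9]
ee_rot: [0.0, -0.059, 0.998, -0.0]
force: [-0.6, -0.8, -3.1]
grip_width: 0.147
```

Call:
arm_command(steps=[0.04,0.2,0,0,0,0.06,0.2,0,0,0,0.08,0.2,0,0,0,0.08,0.2,0,0,0,0.08,0.2,0,0,0])

```text
time_s: 17.68
eef_pos: [546.8, 43.8, 205.2]
ee_rot: [-0.0, -0.059, 0.998, 0.0]
force: [-0.5, -0.2, -1.7]
grip_width: 0.145
```

Call:
arm_command(steps=[0.08,0.2,0,0,0,0.08,0.15,0,0,0,0.06,0.08,0,0,0,0.04,0.03,0,0,0,0,0,0,0,0])

```text
time_s: 18.3
eef_pos: [559.6, 66.0, 205.2]
ee_rot: [-0.0, -0.059, 0.998, -0.0]
force: [-0.4, 0.1, -3.4]
grip_width: 0.142
```

```bash
python3 - <<'E'
from pitch import *
c=capture("scene")
s=sense();print(s["eef_pos"],s["time_s"],s["force"])
for r in trace(c,"scoop_grip")[:1]: print(r["mask"].sum(),pitchfit(c,r["mask"],187))
save(c,"g4",(280,120,440,280),5)
E
```

```text
[559.52135249  65.88282568 205.25952854] 18.35 [ 0.44326629 -0.389023   -3.07153653]
1513 [(26, np.float64(0.805)), (30, np.float64(0.801)), (28, np.float64(0.798)), (32, np.float64(0.796)), (24, np.float64(0.771))]
```

View pics/g4.png

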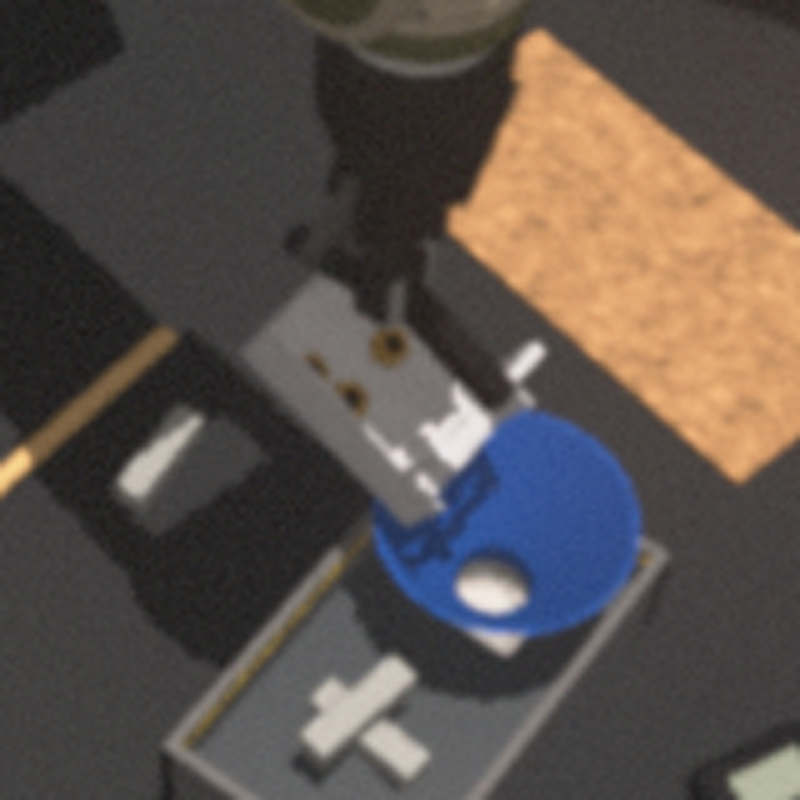

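The crop (5×) shows the scoop tilted about 30°, its lip over the funnel's near half at about (450,470), the three nuts still well back and the jar visible through the spout. I'll move forward 10 mm, then give short shakes along the scoop axis.

Call:
arm_command(steps=[0.1,0.03,-0.04,0,0,0.1,0.02,0,0,0,-0.24,-0.03,0,0,0,0.24,0.03,0,0,0,-0.24,-0.03,0,0,0])

```text
time_s: 19.02
eef_pos: [558.4, 67.0, 203.0]
ee_rot: [0.0, -0.059, 0.998, -0.0]
force: [-0.2, -0.0, -2.5]
grip_width: 0.142
```

Call:
arm_command(steps=[0.24,0.03,0,0,0,-0.24,-0.03,0,0,0,0.24,0.03,0,0,0,-0.24,-0.03,0,0,0,0.24,0.03,0,0,0])

```text
time_s: 19.65
eef_pos: [569.3, 68.6, 203.5]
ee_rot: [-0.0, -0.059, 0.998, -0.0]
force: [0.5, 0.1, -2.1]
grip_width: 0.141
```

```bash
python3 - <<'E'
from pitch import *
c=capture("scene")
s=sense();print(s["eef_pos"],s["time_s"],s["force"])
for r in trace(c,"scoop_grip")[:1]: print(r["mask"].sum(),pitchfit(c,r["mask"],187))
# brass blobs
hsv=cv2.cvtColor(c["frame"],cv2.COLOR_BGR2HSV); m=((hsv[...,0]>10)&(hsv[...,0]<28)&(hsv[...,1]>90)).astype(np.uint8); m[:, :320]=0; m[:175]=0
n,l,st,ce=cv2.connectedComponentsWithStats(m)
print([(st[i,4],ce[i].round(0).tolist()) for i in range(1,n) if st[i,4]>4])
save(c,"g5",(310,140,430,260),5)
E
```

```text
[570.83890087  68.59091972 203.4333489 ] 19.7 [-0.75148786  0.34786807 -2.49836946]
1569 [(28, np.float64(0.837)), (30, np.float64(0.835)), (26, np.float64(0.826)), (32, np.float64(0.824)), (34, np.float64(0.799))]
[(np.int32(2006), [425.0, 190.0]), (np.int32(524), [546.0, 191.0]), (np.int32(10), [347.0, 234.0]), (np.int32(14), [383.0, 238.0]), (np.int32(5), [340.0, 242.0]), (np.int32(19), [331.0, 252.0]), (np.int32(9), [322.0, 263.0])]
```

View pics/g5.png

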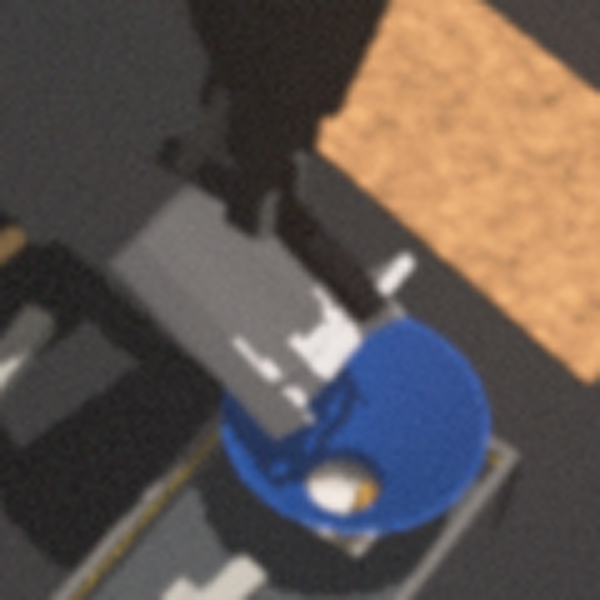

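The crop shows the scoop floor looking empty and a brass nut in the jar at (362,492). I'll add four firmer shakes for good measure, then carry the scoop to the mat.

Call:
arm_command(steps=[-0.3,-0.04,0,0,0,0.3,0.04,0,0,0,-0.3,-0.04,0,0,0,0.3,0.04,0,0,0,-0.3,-0.04,0,0,0])

```text
time_s: 20.38
eef_pos: [555.1, 66.5, 203.0]
ee_rot: [0.0, -0.059, 0.998, -0.0]
force: [-0.0, 0.4, -2.1]
grip_width: 0.14
```

Call:
arm_command(steps=[0.3,0.04,0,0,0,-0.3,-0.04,0,0,0,0.3,0.04,0,0,0,0,0,0.2,0,0,0,0,0.2,0,0])

```text
time_s: 21.0
eef_pos: [569.3, 68.5, 224.1]
ee_rot: [0.0, -0.059, 0.998, -0.0]
force: [0.6, -0.1, -1.6]
grip_width: 0.145
```

Call:
arm_command(steps=[-0.3,0,0,-0.5,0,-0.4,0.1,0,-0.94,0,-0.4,0.2,0,-0.94,0,-0.4,0.25,0,-0.94,0,-0.3,0.25,0,-0.94,0])

```text
time_s: 21.62
eef_pos: [478.6, 108.9, 224.2]
ee_rot: [0.0, 0.128, 0.992, 0.0]
force: [0.6, 0.0, -1.9]
grip_width: 0.142
```

Call:
arm_command(steps=[-0.2,0.25,0,-0.94,0,-0.1,0.25,0,-0.94,0,-0.1,0.25,0,-0.94,0,-0.1,0.25,0,-0.94,0,-0.1,0.25,0,-0.94,0])

```text
time_s: 22.25
eef_pos: [449.2, 171.4, 224.1]
ee_rot: [0.0, 0.327, 0.945, 0.0]
force: [0.6, -0.5, -1.9]
grip_width: 0.14
```

Call:
arm_command(steps=[-0.1,0.25,0,-0.94,0,0,0.25,0,-0.94,0,0,0.25,0,-0.94,0,0,0.25,0,-0.94,0,0,0.25,0,-0.94,0])

```text
time_s: 22.88
eef_pos: [444.4, 233.9, 224.2]
ee_rot: [0.0, 0.513, 0.858, 0.0]
force: [-0.8, -0.4, -2.7]
grip_width: 0.144
```

Call:
arm_command(steps=[0,0.25,0,-0.94,0,0,0.25,0,-0.94,0,0,0.25,0,-0.94,0,0,0.25,0,-0.94,0,0,0.25,0,-0.94,0])

```text
time_s: 23.5
eef_pos: [444.4, 296.4, 224.2]
ee_rot: [0.0, 0.677, 0.736, 0.0]
force: [-0.1, -0.3, -2.3]
grip_width: 0.145
```

```bash
python3 - <<'E'
from pitch import *
c=capture("scene"); t=capture("top")
s=sense();print(s["eef_pos"],s["time_s"],s["force"],s["ee_rot"],s["joints"])
for r in trace(c,"scoop_grip")[:1]: print(r["mask"].sum(),pitchfit(c,r["mask"],95))
for q in(c,t): print("nuts",[(np.round(r["point"]).tolist(),round(r["score"],2)) for r in search_frame(q,"nut1_c")])
a=c["frame"][80:180,310:410]; b=c["frame"][195:275,350:430]
cv2.imwrite("pics/k1.png",np.hstack([cv2.resize(i,(400,400),interpolation=cv2.INTER_CUBIC) for i in(a,b)]))
# mat corners from the first crop
for u,v in((200,133),(540,245),(430,333)): print(at_z(c,285+u/3-.3,105+v/3-.3,4).round(1))
E
```

```text
[444.27907509 296.71369478 223.96018902] 23.6 [ 0.67460671 -0.03148181 -2.38290768] [1.00417309e-04 6.75797420e-01 7.37087278e-01 4.27002890e-04] [3.69281621e-01 3.38355538e-01 1.48223949e+00 2.05132068e-04
 1.32014313e+00 2.82526712e-01]
1377 [(32, np.float64(0.874)), (34, np.float64(0.87)), (36, np.float64(0.867)), (30, np.float64(0.865)), (28, np.float64(0.864))]
nuts [([612.0, 91.0, 83.0], 0.54)]
nuts [([636.0, 79.0, 84.0], 0.56)]
[372.8 258.6   4. ]
[683.5 382.2   4. ]
[671.5 234.1   4. ]
```

View pics/k1.png

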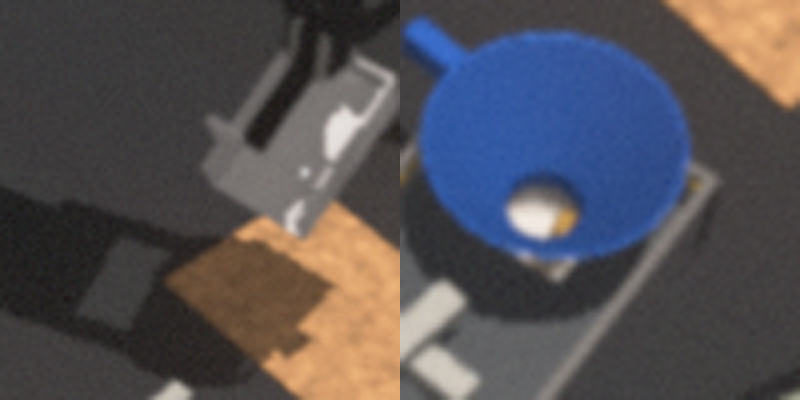

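No brass is left in the scoop (left half), and a nut is visible through the spout (right half). Mat centre measures about (527,319), yaw −4.7°. Next I set the scoop down on the mat and let it level as the lip touches, following the reverse arc at low grip.

Call:
arm_command(steps=[0.06,0.28,-0.6,0,0,0,0,-0.8,0,0,0,0,-0.6,0,0,0,0,-0.28,0,0,0,0,0,0,0])

```text
time_s: 24.38
eef_pos: [447.6, 309.8, 109.3]
ee_rot: [-0.0, 0.676, 0.737, -0.0]
force: [-0.6, 0.6, -1.7]
grip_width: 0.142
```

Call:
arm_command(steps=[0,0,-0.06,0,0,0,0,-0.06,0,0,0,0,-0.06,0,0,0,0,-0.06,0,0,0,0,-0.02,0,0], grip_force=20)

```text
time_s: 25.0
eef_pos: [448.0, 311.1, 98.4]
ee_rot: [0.0, 0.676, 0.737, 0.002]
force: [-6.2, 3.4, 19.4]
grip_width: 0.145
```

Call:
arm_command(steps=[-0.01,0.09,-0.04,0,0,-0.01,0.09,-0.04,0,0,-0.01,0.09,-0.05,0,0,-0.01,0.1,-0.06,0,0,-0.01,0.1,-0.06,0,0])

```text
time_s: 25.62
eef_pos: [445.8, 334.7, 86.1]
ee_rot: [0.001, 0.676, 0.737, 0.002]
force: [-3.8, 1.4, 15.1]
grip_width: 0.142
```

Call:
arm_command(steps=[-0.01,0.09,-0.06,0,0,-0.01,0.09,-0.07,0,0,-0.01,0.09,-0.07,0,0,-0.01,0.08,-0.07,0,0,-0.01,0.08,-0.08,0,0])

```text
time_s: 26.25
eef_pos: [443.5, 356.2, 68.3]
ee_rot: [0.001, 0.676, 0.737, 0.002]
force: [-2.4, 4.6, 12.7]
grip_width: 0.141
```

```bash
python3 - <<'E'
from pitch import *
c=capture("scene"); t=capture("top")
s=sense();print(s["eef_pos"],s["time_s"],s["force"],s["wrist_torque"])
for r in trace(c,"scoop_grip")[:1]: print(r["mask"].sum(),pitchfit(c,r["mask"],95))
save(c,"k2",(310,80,410,180),5)
E
```

```text
[443.42746149 356.55850786  67.93944563] 26.35 [-1.5634399   4.40829773  9.69673725] [0.2682826  0.22465454 0.01593566]
1166 [(8, np.float64(0.907)), (4, np.float64(0.906)), (6, np.float64(0.904)), (2, np.float64(0.903)), (0, np.float64(0.895))]
```

Call:
arm_command(steps=[0,0.05,-0.05,0,0,0,0.03,-0.05,0,0,0,0,-0.03,0,0,0,0,0,0,40,0,0,0,0,40])

```text
time_s: 27.02
eef_pos: [442.6, 359.1, 59.8]
ee_rot: [0.0, 0.676, 0.737, 0.0]
force: [-0.2, 0.0, -0.7]
grip_width: 0.398
```

Call:
arm_command(steps=[0,0,0.3,0,60,0,0,0.8,0,60,0,0,1,0,60,0,0,0.6,0,60,0,0,0,0,60])

```text
time_s: 27.65
eef_pos: [443.4, 359.5, 197.9]
ee_rot: [0.001, 0.676, 0.737, 0.003]
force: [-0.1, 1.0, -0.3]
grip_width: 0.596
```

```bash
python3 - <<'E'
from pitch import *
c=capture("scene"); t=capture("top")
s=sense();print(s["eef_pos"],s["time_s"],s["force"],s["joints"])
obs=[]
for q in (c,t):
  for r in trace(q,"scoop_grip")[:1]: print(r["score"],r["mask"].sum());obs.append((q,r["mask"]))
for o in obs: print(np.round(fit([o],SC,79.5,(442,328,1.65)),2))
for q in (c,t):
  for r in trace(q,"funnel_mouth"):
    m=r["mask"];ys,xs=np.nonzero(m)
    if abs(xs.mean()-(375 if q is c else 309))<25: print("f",r["score"],m.sum(),[np.round(fit([(q,m)],M["funnel"],z,(632.5,76.5,-.02)),2) for z in (101,)])
E
```

```text
[442.31264418 358.8592311  194.55900605] 27.75 [-0.43677423  0.38433541 -0.31296283] [4.75973054e-01 4.40010679e-01 1.41402553e+00 7.44374329e-06
 1.28807536e+00 3.89983956e-01]
0.96 731
[444.77 324.68  94.92   0.84]
f 0.86 1885 [array([631.94,  76.04,  -2.12,   0.91])]
f 0.23 3991 [array([ 6.6937e+02, -4.5200e+01,  5.4080e+01,  4.9000e-01])]
f 0.97 1176 [array([627.92,  73.11,  -2.12,   0.89])]
```

The scoop sits level on the mat at (445,325), yaw 95°. Funnel: centre about (631,75), yaw −2°, so the tab is at about (553,78,92). I move over to the tab.

Call:
arm_command(steps=[0.13,-0.33,0,0.98,50,0.13,-0.33,0,0.98,50,0.13,-0.33,0,0.98,50,0.13,-0.33,0,0.98,50,0.13,-0.33,0,0.98,50])

```text
time_s: 28.58
eef_pos: [475.0, 275.9, 194.1]
ee_rot: [-0.0, 0.503, 0.864, -0.0]
force: [-0.7, 0.9, -0.3]
grip_width: 0.498
```

Call:
arm_command(steps=[0.13,-0.33,0,0.98,50,0.13,-0.33,0,0.98,50,0.13,-0.33,0,0.98,50,0.13,-0.33,0,0.98,50,0.13,-0.33,0,0.98,50])

```text
time_s: 29.2
eef_pos: [507.5, 193.5, 194.2]
ee_rot: [-0.001, 0.308, 0.951, -0.0]
force: [-1.4, -0.2, 0.2]
grip_width: 0.5
```

Call:
arm_command(steps=[0.12,-0.33,0,0.98,50,0.12,-0.33,0,0.98,50,0.12,-0.33,0,0.98,50,0.12,-0.33,0,0.98,50,0.12,-0.33,0,0.98,50])

```text
time_s: 29.82
eef_pos: [537.5, 111.0, 194.2]
ee_rot: [-0.001, 0.099, 0.995, -0.0]
force: [-0.8, -1.6, 0.3]
grip_width: 0.499
```

Call:
arm_command(steps=[0.12,-0.33,0,0.98,50,0.12,-0.33,0,0.98,50,0,0,0,0,50])

```text
time_s: 30.2
eef_pos: [549.5, 77.9, 194.1]
ee_rot: [-0.001, 0.017, 1.0, 0.0]
force: [-0.5, 1.3, 0.6]
grip_width: 0.5
```

```bash
python3 - <<'E'
from pitch import *
c=capture("scene"); t=capture("top")
s=sense();print(s["eef_pos"],s["time_s"],s["force"],s["joints"],s["ee_rot"])
a=c["frame"][150:250,320:420]; b=t["frame"][120:220,270:370]
cv2.imwrite("pics/m1.png",np.hstack([cv2.resize(i,(400,400),interpolation=cv2.INTER_CUBIC) for i in(a,b)]))
E
```

```text
[549.25083065  78.95154131 194.41686228] 30.3 [ 0.08072732 -0.70128403 -0.74995897] [-6.84887330e-02  4.08631363e-01  1.46113110e+00  2.23471965e-04
  1.27268886e+00 -1.60671437e+00] [-4.23175041e-04  1.63174807e-02  9.99866763e-01  1.29050605e-04]
```

View pics/m1.png

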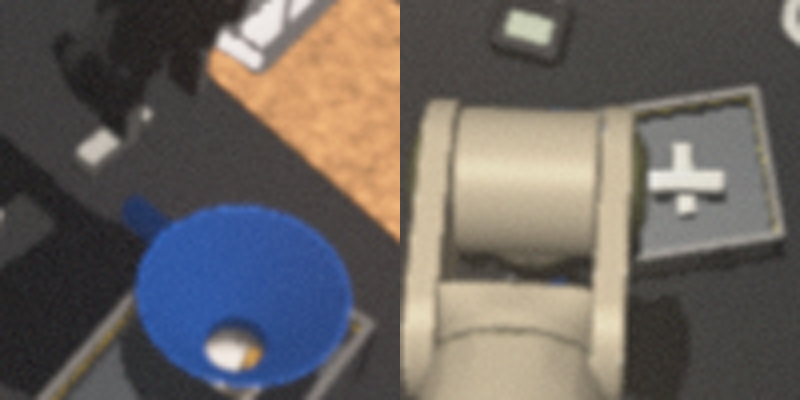

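The fingers point straight down the line to the tab (left crop: tab at (145,215)), so I descend, grip and lift.

Call:
arm_command(steps=[0,0,-0.8,0,50,0,0,-0.9,0,50,0,0,-0.68,0,50,0,0,0,0,0,0,0,0,0,0], grip_force=60)

```text
time_s: 30.92
eef_pos: [550.1, 78.8, 77.2]
ee_rot: [0.001, 0.015, 1.0, -0.0]
force: [-1.1, -1.4, 0.4]
grip_width: 0.15
```

Call:
arm_command(steps=[0,0,0,0,0,0,0,0,0,0,0,0,0.1,0,0,0,0,0.1,0,0,0,0,0,0,0])

```text
time_s: 31.55
eef_pos: [549.8, 78.5, 86.4]
ee_rot: [0.001, 0.015, 1.0, -0.0]
force: [-0.6, 0.3, -1.4]
grip_width: 0.148
```

```bash
python3 - <<'E'
from pitch import *
c=capture("scene"); 
s=sense();print(s["eef_pos"],s["time_s"],s["force"],s["wrist_torque"],s["grip_width"])
for r in trace(c,"funnel_mouth"):
    m=r["mask"];ys,xs=np.nonzero(m)
    if abs(xs.mean()-375)<25: print("f",r["score"],m.sum(),[(z,np.round(fit([(c,m)],M["funnel"],z,(632.5,76.5,-.02)),2)) for z in (101,106,111)])
E
```

```text
[549.62928275  78.56393325  86.01830294] 31.6 [-0.05652034 -0.59522299 -1.20281739] [-0.01851714  0.04472065  0.07493358] 0.14690790794343145
```

Call:
arm_command(steps=[0,0,0.3,0,0,0,0,0.5,0,0,0,0,0.5,0,0,-0.03,0.2,0.1,0,0,-0.06,0.45,0,0,0])

```text
time_s: 32.28
eef_pos: [544.9, 111.4, 156.0]
ee_rot: [0.0, 0.016, 1.0, 0.0]
force: [-0.1, 0.4, -0.6]
grip_width: 0.152
```

Call:
arm_command(steps=[-0.07,0.6,0,0,0,-0.07,0.6,0,0,0,-0.07,0.6,0,0,0,-0.07,0.6,0,0,0,-0.06,0.6,0,0,0])

```text
time_s: 32.9
eef_pos: [527.2, 262.6, 155.2]
ee_rot: [-0.001, 0.015, 1.0, -0.0]
force: [-0.0, 0.5, -0.9]
grip_width: 0.15
```

Call:
arm_command(steps=[-0.04,0.6,0,0,0,0,0.35,0,0,0,0,0.14,0,0,0,0,0,-0.6,0,0,0,0,-0.6,0,0])

```text
time_s: 33.52
eef_pos: [526.3, 315.0, 95.1]
ee_rot: [0.0, 0.016, 1.0, -0.0]
force: [0.5, 0.3, -0.4]
grip_width: 0.152
```

```bash
python3 - <<'E'
from pitch import *
c=capture("scene"); t=capture("top")
s=sense();print(s["eef_pos"],s["time_s"],s["force"],s["wrist_torque"],s["grip_width"])
for r in trace(c,"funnel_mouth"):
    m=r["mask"];ys,xs=np.nonzero(m); print(r["score"],m.sum(),xs.mean(),ys.mean())
    if xs.mean()>350: print([(z,np.round(fit([(c,m)],M["funnel"],z,(607,312,-.02)),2)) for z in (s["eef_pos"][2]+25,)])
a=c["frame"][90:210,360:480]; b=c["frame"][200:300,320:420]
cv2.imwrite("pics/n1.png",np.hstack([cv2.resize(i,(400,400),interpolation=cv2.INTER_CUBIC) for i in(a,b)]))
E
```

```text
[524.59279964 314.33015447  92.64922197] 33.625 [-0.33030717  0.02455353 -1.72402361] [0.03762897 0.07898754 0.03083853] 0.1478193379603048
0.98 1464 436.120218579235 158.07513661202185
[(np.float64(117.64922197109044), array([607.67, 315.68,  -3.69,   0.89]))]
0.78 3207 138.28188338010602 214.44870595572186
0.65 169 264.93491124260356 246.15976331360946
0.42 1060 385.58490566037733 146.0867924528302
[(np.float64(117.64922197109044), array([481.73, 256.31, 131.28,   0.63]))]
```

View pics/n1.png

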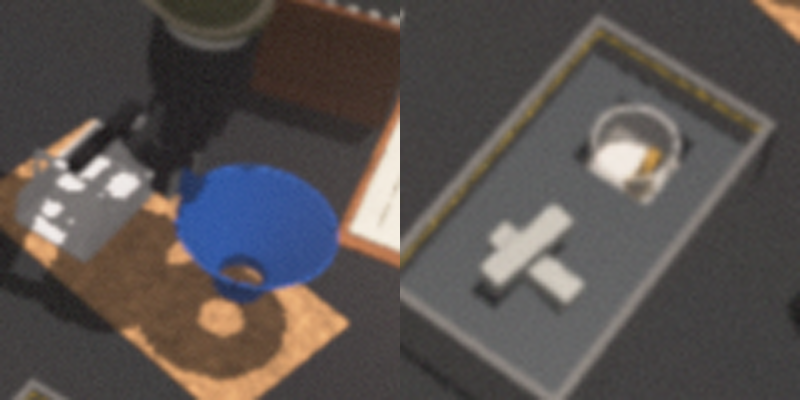

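The funnel hangs upright over the mat (left), and the jar in the case holds brass at (645,165) with the keys still crossed (right). Lowering the funnel onto the mat.

Call:
arm_command(steps=[0,0,-0.4,0,0,0,0,-0.3,0,0,0,0,-0.06,0,0,0,0,-0.04,0,0,0,0,-0.04,0,0])

```text
time_s: 34.3
eef_pos: [526.4, 315.7, 54.4]
ee_rot: [0.001, 0.015, 1.0, 0.0]
force: [-0.3, 0.6, -0.4]
grip_width: 0.149
```

Call:
arm_command(steps=[0,0,-0.03,0,0,0,0,-0.03,0,0,0,0,0,0,0])

```text
time_s: 34.67
eef_pos: [526.0, 315.6, 50.7]
ee_rot: [-0.0, 0.015, 1.0, -0.0]
force: [-0.2, 0.1, -1.2]
grip_width: 0.144
```

Call:
arm_command(steps=[0,0,-0.03,0,0,0,0,-0.03,0,0,0,0,0,0,0])

```text
time_s: 35.05
eef_pos: [525.8, 315.9, 49.3]
ee_rot: [0.0, 0.015, 1.0, 0.0]
force: [-7.9, -0.5, 12.7]
grip_width: 0.15
```

Call:
arm_command(steps=[0,0,-0.03,0,0,0,0,0,0,0])

```text
time_s: 35.3
eef_pos: [525.5, 316.0, 48.8]
ee_rot: [-0.0, 0.015, 1.0, 0.0]
force: [-13.7, -2.1, 21.7]
grip_width: 0.148
```

Call:
arm_command(steps=[0,0,0.04,0,0,0,0,0,0,35,0,0,0,0,35,0,0,0.2,0,40,0,0,0.6,0,40])

```text
time_s: 35.92
eef_pos: [525.4, 315.3, 87.9]
ee_rot: [-0.001, 0.015, 1.0, -0.001]
force: [0.0, -0.2, 0.6]
grip_width: 0.399
```

Call:
arm_command(steps=[0,-0.3,1,0,40,-0.2,-0.8,1,0,40,-0.4,-1,0.2,0,40,-0.4,-1,0,0,40,0,0,0,0,40])

```text
time_s: 36.55
eef_pos: [475.8, 159.9, 197.5]
ee_rot: [0.0, 0.017, 1.0, -0.0]
force: [-0.6, 0.7, -0.1]
grip_width: 0.396
```

```bash
cat > keys.py <<'E'
from fit import *
def lightmask(c,lo=120):
    f=cv2.GaussianBlur(c["frame"],(3,3),0).astype(int); g=f.mean(2); sat=f.max(2)-f.min(2)
    return ((g>lo)&(sat<40)).astype(np.uint8)
def bench_keys(c,xr=(300,580),yr=(-320,200)):
    out=[]; n,l,st,ce=cv2.connectedComponentsWithStats(lightmask(c,110))
    for i in range(1,n):
        if 40<st[i,4]<260:
            p=at_z(c,*ce[i],12)
            if xr[0]<p[0]<xr[1] and yr[0]<p[1]<yr[1]: out.append((p,l==i,st[i,4]))
    return out
E
python3 - <<'E'
from keys import *
c=capture("scene"); t=capture("top")
s=sense();print(s["eef_pos"],s["time_s"])
for n,q in(("scene",c),("top",t)):
    for r in trace(q,"funnel_mouth"):
        m=r["mask"];ys,xs=np.nonzero(m)
        p=at_z(q,xs.mean(),ys.mean(),60)
        if np.hypot(*(p[:2]-[607,312]))<50: print(n,"funnel",r["score"],np.round(fit([(q,m)],M["funnel"],74,(607,315,-.05)),2))
    for p,m,a in bench_keys(q): print(n,"key",a,p[:2].round(0),np.round(fit([(q,m)],M["key"],8,p[:2]),2))
    for r in trace(q,"lid_handle")[:1]: print(n,"lid",np.round(fit([(q,r["mask"])],M["lid"],0,(490,-318,1.49)),2))
    for r in trace(q,"case")[:1]: print(n,"case",r["mask"].sum(),np.round(fit([(q,r["mask"])],M["case"],0,(640,15,.125)),2))
E
```

```text
[476.76265247 162.05489072 197.214172  ] 36.65
scene funnel 0.92 [608.79 316.44  -1.54   0.93]
scene key 146 [450.  26.] [446.7   28.87 105.02   0.8 ]
scene key 176 [ 443. -128.] [ 441.28 -126.62   76.46    0.79]
scene lid [ 491.12 -318.43   85.35    0.96]
scene case 5497 [642.8   14.85   7.21   0.91]
top funnel 0.97 [609.06 314.29   1.05   0.69]
top key 127 [449.  23.] [449.58  23.5  -76.68   0.81]
top key 117 [ 443. -131.] [ 443.37 -131.06   71.49    0.89]
top lid [ 489.44 -319.48   85.42    0.95]
top case 2725 [637.97  12.68   8.03   0.91]
```

The funnel stands upright on the mat at (609,316), and the scoop is on the mat too. Next I fit the crossed pair in the case and plan four free slots around key1.

```bash
cat > pair.py <<'E'
from keys import *
CX,CY,CW=640.4,13.8,np.radians(7.4)
def w2c(p): d=np.array(p[:2])-[CX,CY]; return np.array([np.cos(CW)*d[0]+np.sin(CW)*d[1],-np.sin(CW)*d[0]+np.cos(CW)*d[1]])
def c2w(p): return np.array([CX+np.cos(CW)*p[0]-np.sin(CW)*p[1],CY+np.sin(CW)*p[0]+np.cos(CW)*p[1]])
def baymask(c,lo=145):
    m=lightmask(c,lo); poly=proj(c,[list(c2w(q))+[44] for q in((-56,-104),(56,-104),(56,24),(-56,24))])
    k=np.zeros_like(m); cv2.fillConvexPoly(k,np.round(poly).astype(np.int32),1); return (m&k)>0
E
python3 - <<'E'
from pair import *
c=capture("scene"); t=capture("top")
for n,q in(("scene",c),("top",t)):
    g=q["frame"].mean(2); 
    m=baymask(q); print(n,m.sum(),[int(baymask(q,l).sum()) for l in(110,125,135,155,170)])
    ys,xs=np.nonzero(m); bb=[xs.min()-15,ys.min()-15,xs.max()+15,ys.max()+15]
    up=cv2.resize(m[bb[1]:bb[3],bb[0]:bb[2]].astype(np.float32),None,fx=S,fy=S)>.5
    k0=c2w((0,-36))
    def cost(p):
        r=rend(q,M["key"],p[0],p[1],p[2]/50,60,bb)|rend(q,M["key"],p[3],p[4],p[5]/50,44,bb)
        return 1-(r&up).sum()/(r|up).sum()
    best=None
    for a in(1.4,1.7,2.0):
      for b in(-.2,.1,.4):
        p0=np.array([k0[0],k0[1],50*a,k0[0],k0[1],50*b])
        r=minimize(cost,p0,method="Nelder-Mead",options=dict(initial_simplex=p0+np.r_[np.zeros((1,6)),np.eye(6)*8],maxiter=900,xatol=.05,fatol=1e-4))
        if best is None or r.fun<best.fun: best=r
    p=best.x; print("IoU",round(1-best.fun,3),"key2",p[:2].round(1),round(np.degrees(p[2]/50),1),"key1",p[3:5].round(1),round(np.degrees(p[5]/50),1),"in case:",w2c(p[:2]).round(1),w2c(p[3:5]).round(1))
for nm,q in(("A+",(28,-75)),("A-",(-28,-75)),("B+",(28,10)),("B-",(-28,10))): print(nm,c2w(q).round(1))
E
```

```text
scene 273 [610, 367, 298, 244, 203]
IoU 0.681 key2 [637.4 -21.7] 91.0 key1 [642.8 -23.5] -0.2 in case: [ -7.5 -34.8] [ -2.4 -37.3]
top 196 [1258, 957, 313, 157, 130]
IoU 0.825 key2 [640.9 -28.7] 88.7 key1 [646.7 -27.7] 2.4 in case: [ -5.  -42.2] [  0.9 -42. ]
A+ [677.8 -57. ]
A- [622.3 -64.2]
B+ [666.9  27.3]
B- [611.3  20.1]
```

```bash
python3 - <<'E'
from pair import *
c=capture("scene"); t=capture("top")
print("k2 scene",at_z(c,351.0,260.2,68).round(1),"k2 top",at_z(t,341.2,164.9,68).round(1))
print("k2 ends top",at_z(t,(218-10)/4+279.7,(432-310)/4+134.7,68).round(1),at_z(t,(295-10)/4+279.7,(430-310)/4+134.7,68).round(1))
print("k1 ends top",at_z(t,(252-10)/4+279.7,(393-310)/4+134.7,52).round(1),at_z(t,(257-10)/4+279.7,(465-310)/4+134.7,52).round(1))
for n,q in(("s",c),("t",t)):
    g=q["frame"].mean(2).round().astype(int)
    if n=="s": print(g[250:280:2,336:372:2])
    else: print(g[152:178:2,328:356:2])
    for lo in (160,175):
        m=baymask(q,lo); k,l,st,ce=cv2.connectedComponentsWithStats(m.astype(np.uint8)); print(lo,[(st[i,4],ce[i].round(1)) for i in range(1,k) if st[i,4]>15])
E
```

```text
k2 scene [639.7 -28.   68. ] k2 top [637.6 -29.1  68. ]
k2 ends top [637.4   1.7  68. ] [637.5 -60.8  68. ]
k1 ends top [673.4 -27.4  52. ] [612.7 -29.7  52. ]
[[ 76  95  96  98  96  94  95  96  97  98 102 112 101  98  95  98  96  97]
 [ 93  98 100  95  96  97  96  97  93 100 158 182 151 100  98  97  95  95]
 [ 98  98  96  96  95 103  98 100 106 155 195 197 196 150  98  98  99  99]
 [ 97 100  97  98 124 171 128 111 159 193 198 198 188 133 100  98  99 100]
 [ 99  97  98 121 186 193 181 176 194 198 198 183 126  96  99  97  99  99]
 [ 98  96  97 129 191 183 193 198 199 196 175 119  82  96  99  99  97 100]
 [ 96  95  96  95 159 193 196 197 194 168 111  72  78  98  99 100  99 102]
 [ 98  98 100 158 192 196 194 196 161 121 153 121 103  97  98  99  99  99]
 [ 97  99 139 194 195 196 192 156 130 180 194 194 153 102 102 101 100  99]
 [100  99 107 173 196 188 136  90 130 194 197 199 195 156 116 101 101 100]
 [101  94  73 100 163 123  81  79  81 128 183 200 201 197 182 109 102  98]
 [ 97  69  54  67  84  72  81  99  93  80 110 171 198 197 162 104 100  99]
 [ 99  91  71  49  61  78  98  99 101  9
[... 550 characters left out ...]
26 178 222 180 122 125 130 125 123 121]
 [130 129 129 126 124 183 223 184 130 126 126 123 123 126]
 [130 128 155 164 166 202 224 208 167 164 164 150 124 124]
 [130 129 196 226 223 222 221 220 221 219 220 189 127 124]
 [130 130 186 213 206 206 208 205 208 211 212 175 123 126]
 [133 129 123  89  76  91 144 142 100  92  89  84 120 130]
 [132 131 128  97  91 127 221 218 132 106  87  88 123 127]
 [131 132 132 131 128 134 208 193 139 131 130 128 131 128]
 [133 132 132 133 133 127 109  96 121 130 131 128 125 129]
 [134 134 134 135 130 132 133 129 129 129 129 129 130 125]]
160 [(np.int32(124), array([340.8, 162.7])), (np.int32(18), array([340.9, 170.4]))]
175 [(np.int32(107), array([340.5, 162.9]))]
```

Key2 measures about (638.6,−28.7), yaw 90°, and key1 about (643,−28.5), yaw 2°. Plan in case axes: key2 → (−28,+10), key1 squared up at (0,−32.5), and the bench keys → (+28,+10) and (±28,−75). Going for key2.

Call:
arm_command(steps=[0.18,-0.21,0,-0.98,36,0.18,-0.21,0,-0.98,36,0.18,-0.21,0,-0.98,36,0.18,-0.21,0,-0.98,36,0.18,-0.21,0,-0.98,36])

```text
time_s: 37.78
eef_pos: [521.7, 109.2, 196.5]
ee_rot: [-0.0, 0.229, 0.974, -0.0]
force: [0.4, 0.6, 0.5]
grip_width: 0.365
```

Call:
arm_command(steps=[0.18,-0.21,0,-0.98,36,0.18,-0.21,0,-0.98,36,0.18,-0.21,0,-0.98,36,0.18,-0.21,0,-0.98,36,0.18,-0.21,0,-0.98,36])

```text
time_s: 38.4
eef_pos: [566.7, 56.7, 196.5]
ee_rot: [-0.0, 0.43, 0.903, 0.0]
force: [0.0, 0.3, -1.0]
grip_width: 0.36
```

Call:
arm_command(steps=[0.18,-0.21,0,-0.98,36,0.18,-0.21,0,-0.98,36,0.18,-0.21,0,-0.98,36,0.18,-0.21,0,-0.98,36,0.18,-0.21,0,-0.98,36])

```text
time_s: 39.02
eef_pos: [611.7, 4.2, 196.4]
ee_rot: [-0.0, 0.612, 0.791, -0.0]
force: [0.6, 0.5, 0.1]
grip_width: 0.361
```

Call:
arm_command(steps=[0.18,-0.21,-0.6,-0.98,36,0.18,-0.21,-0.6,-0.98,36,0.02,0,0,-0.98,36,0,0,0,0,36])

```text
time_s: 39.52
eef_pos: [630.4, -16.5, 136.2]
ee_rot: [-0.0, 0.707, 0.708, -0.0]
force: [0.6, -0.3, 0.0]
grip_width: 0.36
```

```bash
python3 - <<'E'
from pair import *
c=capture("scene"); t=capture("top")
s=sense();print(s["eef_pos"],s["time_s"],s["ee_rot"],s["grip_width"],s["joints"][5])
for q in(c,t):
  for p,m,a in bench_keys(q): print("key",a,p[:2].round(0),np.round(fit([(q,m)],M["key"],8,p[:2]),2))
E
```

```text
[630.51948396 -16.3972718  136.85952798] 39.625 [2.49374374e-04 7.06207956e-01 7.08004399e-01 1.76997903e-04] 0.3599072540877271 -0.21401112216244828
key 55 [445.  46.] [4.3679e+02 5.7610e+01 1.2391e+02 3.3000e-01]
key 175 [ 443. -128.] [ 440.89 -126.78   73.77    0.78]
key 124 [454. 154.] [454.63 154.69  91.66   0.84]
key 119 [ 443. -131.] [ 443.39 -131.04   71.5     0.87]
```

Call:
arm_command(steps=[0.16,-0.24,-0.4,0,36,0,0,-0.6,0,36,0,0,-0.4,0,36,0,0,-0.2,0,36,0,0,0,0,36])

```text
time_s: 40.25
eef_pos: [638.4, -28.4, 56.6]
ee_rot: [-0.0, 0.707, 0.708, -0.0]
force: [1.0, 0.3, -0.5]
grip_width: 0.358
```

Call:
arm_command(steps=[0,0,0,0,0,0,0,0,0,0,0,0,0,0,0,0,0,0.1,0,0,0,0,0.3,0,0], grip_force=60)

```text
time_s: 40.88
eef_pos: [637.9, -28.4, 76.4]
ee_rot: [-0.001, 0.707, 0.707, -0.001]
force: [0.9, 0.1, -1.3]
grip_width: 0.166
```

```bash
python3 - <<'E'
from pair import *
c=capture("scene")
s=sense();print(s["eef_pos"],s["time_s"],s["force"],s["grip_width"])
save(c,"p1",(310,200,430,310),5)
E
```

```text
[639.20679115 -28.65170697  79.34230916] 40.925 [ 1.13588995 -0.80119173  1.12579109] 0.1641199788520787
```

View pics/p1.png

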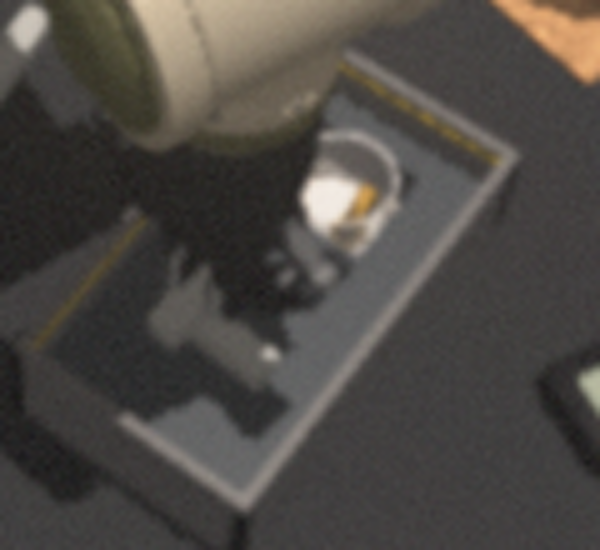

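The crop shows key2 lifted (grip width 0.164, consistent with 16 mm) with key1 below on the foam. Placing key2 at case (−28,+10).

Call:
arm_command(steps=[-0.2,0.3,0.1,0.5,0,-0.2,0.4,0,0.5,0,-0.15,0.27,0,0.48,0,0,0,-0.3,0,0,0,0,-0.34,0,0])

```text
time_s: 41.55
eef_pos: [610.8, 19.9, 48.1]
ee_rot: [-0.0, 0.66, 0.751, -0.0]
force: [0.3, 0.4, -1.5]
grip_width: 0.166
```

Call:
arm_command(steps=[0,0,-0.08,0,0,0,0,-0.06,0,0,0,0,-0.04,0,0,0,0,-0.02,0,0,0,0,0,0,0])

```text
time_s: 42.18
eef_pos: [611.1, 19.6, 41.8]
ee_rot: [0.0, 0.66, 0.751, -0.0]
force: [-10.0, 0.1, 15.6]
grip_width: 0.163
```

Call:
arm_command(steps=[0,0,0.02,0,28,0,0,0,0,28,0,0,0.2,0,28,0,0,0.6,0,28,0.1,-0.15,0.8,1,36])

```text
time_s: 42.8
eef_pos: [615.5, 12.8, 121.4]
ee_rot: [-0.001, 0.625, 0.78, -0.0]
force: [0.6, -0.3, 0.5]
grip_width: 0.362
```

Call:
arm_command(steps=[0.1,-0.15,0,1,36,0.1,-0.15,0,1,36,0.1,-0.15,0,1,36,0.1,-0.15,0,1,36,0.1,-0.2,0,1,36])

```text
time_s: 43.42
eef_pos: [641.2, -27.7, 121.1]
ee_rot: [0.0, 0.441, 0.897, 0.0]
force: [-0.1, -0.4, -0.1]
grip_width: 0.364
```

Call:
arm_command(steps=[0.03,0,0,1,36,0,0,0,1,36,0,0,0,1,36,0,0,0,1,36,0,0,0,1,36])

```text
time_s: 44.05
eef_pos: [642.5, -27.5, 121.1]
ee_rot: [0.0, 0.237, 0.972, 0.0]
force: [-0.4, 0.0, -0.4]
grip_width: 0.361
```

Call:
arm_command(steps=[0,0,0,1,36,0,0,0,1,36,0,0,0,1,36,0,0,0,1,36,0,0,0,1,36])

```text
time_s: 44.68
eef_pos: [642.5, -27.6, 121.1]
ee_rot: [0.0, 0.021, 1.0, -0.0]
force: [0.4, -0.6, -0.2]
grip_width: 0.364
```

Call:
arm_command(steps=[0,0,0,0.9,36,0,0,0,0,36])

```text
time_s: 44.92
eef_pos: [642.5, -27.5, 121.0]
ee_rot: [0.0, -0.017, 1.0, -0.0]
force: [0.3, 0.3, 0.8]
grip_width: 0.355
```

```bash
python3 - <<'E'
from pair import *
c=capture("scene"); t=capture("top")
s=sense();print(s["eef_pos"],s["time_s"],s["ee_rot"],s["grip_width"],s["joints"])
for q in(c,t):
    m=lightmask(q,160)*0+baymask(q,150); k,l,st,ce=cv2.connectedComponentsWithStats(m.astype(np.uint8))
    for i in range(1,k):
        if st[i,4]>25: p=at_z(q,*ce[i],52); print(st[i,4],ce[i].round(0),p.round(0),w2c(p).round(0),np.round(fit([(q,l==i)],M["key"],44,p[:2]),2))
E
```

```text
[642.46356029 -27.55478771 120.85478236] 45.025 [ 1.81223698e-04 -1.60500518e-02  9.99871172e-01 -4.42206149e-05] 0.35699794619615965 [-2.24719613e-01  6.65739828e-01  1.24780611e+00  5.68942065e-07
  1.22767363e+00 -1.82761761e+00]
326 [336. 169.] [629. -11.  52.] [-14. -23.] [ 6.3008e+02  2.1880e+01 -2.9620e+01  2.6000e-01]
```

Call:
arm_command(steps=[0.01,-0.02,-0.5,0,36,0,0,-0.6,0,36,0,0,-0.4,0,36,0,0,-0.1,0,36,0,0,0,0,36])

```text
time_s: 45.65
eef_pos: [643.2, -28.6, 41.0]
ee_rot: [0.0, -0.017, 1.0, -0.0]
force: [-0.5, 0.7, -0.3]
grip_width: 0.361
```

Call:
arm_command(steps=[0,0,0,0,0,0,0,0,0,0,0,0,0,0,0,0,0,0.06,0,0,0,0,0.3,0,0])

```text
time_s: 46.28
eef_pos: [642.2, -28.4, 58.2]
ee_rot: [-0.001, -0.017, 1.0, 0.0]
force: [1.1, 0.9, -1.6]
grip_width: 0.165
```

Call:
arm_command(steps=[0.02,0.1,0,0.55,0,0.02,0.1,0,0.55,0,0,0,-0.16,0,0,0,0,-0.12,0,0,0,0,-0.04,0,0])

```text
time_s: 46.9
eef_pos: [644.5, -18.6, 41.9]
ee_rot: [-0.001, -0.064, 0.998, 0.0]
force: [-4.2, -0.2, 10.0]
grip_width: 0.166
```

Call:
arm_command(steps=[0,0,-0.03,0,0,0,0,0,0,0])

```text
time_s: 47.15
eef_pos: [644.7, -18.7, 41.9]
ee_rot: [-0.0, -0.065, 0.998, -0.0]
force: [-4.8, 0.1, 6.2]
grip_width: 0.166
```

Call:
arm_command(steps=[0,0,0,0,28,0,0,0,0,28,0,0,0.3,0,28,0,0,0.9,0,40,-0.4,-0.4,1,0,40])

```text
time_s: 47.78
eef_pos: [625.0, -37.9, 152.9]
ee_rot: [0.0, -0.066, 0.998, -0.0]
force: [0.8, -2.2, -0.8]
grip_width: 0.398
```

Call:
arm_command(steps=[-0.9,-0.8,0.6,0,40,-0.9,-0.9,0,0,40,-0.6,-0.9,0,0,40,0,-0.6,0,0,40,0,0,0,0,40])

```text
time_s: 48.4
eef_pos: [508.7, -196.6, 179.9]
ee_rot: [0.001, -0.063, 0.998, -0.001]
force: [0.6, 0.7, -0.4]
grip_width: 0.399
```

```bash
cat > look.py <<'E'
from pair import *
def look():
    c=capture("scene"); t=capture("top")
    s=sense();print(s["eef_pos"],s["time_s"],s["grip_width"],s["joints"][[0,5]])
    for n,q in(("scene",c),("top",t)):
        m=baymask(q,160); k,l,st,ce=cv2.connectedComponentsWithStats(m.astype(np.uint8))
        for i in range(1,k):
            if st[i,4]>25:
                p=at_z(q,*ce[i],52); r=fit([(q,l==i)],M["key"],44,p[:2]); print(n,"bay",st[i,4],np.round(r,2),"case",w2c(r[:2]).round(1))
        for p,m,a in bench_keys(q): print(n,"bench",a,np.round(fit([(q,m)],M["key"],8,p[:2]),2))
    return c,t
if __name__=="__main__": look()
E
python3 look.py
```

```text
[ 509.02783828 -194.50219387  179.471233  ] 48.5 0.3976188102939178 [-0.58018507 -2.28069548]
scene bay 88 [6.0816e+02 2.4050e+01 1.0802e+02 4.4000e-01] case [-30.7  14.3]
scene bay 133 [ 6.4564e+02 -1.3570e+01  1.7808e+02  5.5000e-01] case [  1.7 -27.8]
scene bench 135 [453.6  160.7   94.65   0.79]
scene bench 153 [446.61  29.41 102.38   0.83]
scene bench 106 [ 446.41 -104.82   84.      0.48]
top bay 176 [ 6.4811e+02 -1.8490e+01  7.1100e+00  5.0000e-01] case [  3.5 -33. ]
top bench 120 [454.73 154.61  91.67   0.86]
top bench 130 [449.01  23.53 102.75   0.79]
```

Call:
arm_command(steps=[-0.06,0.37,0,-0.99,40,-0.06,0.37,0,-0.99,40,-0.06,0.37,0,-0.99,40,-0.06,0.37,0,-0.99,40,-0.06,0.37,0,-0.99,40])

```text
time_s: 49.12
eef_pos: [493.9, -100.5, 179.2]
ee_rot: [0.0, 0.151, 0.989, 0.0]
force: [0.2, -0.2, -0.5]
grip_width: 0.4
```

Call:
arm_command(steps=[-0.06,0.37,0,-0.99,40,-0.06,0.37,0,-0.99,40,-0.06,0.37,0,-0.99,40,-0.06,0.37,0,-0.99,40,-0.06,0.37,0,-0.99,40])

```text
time_s: 49.75
eef_pos: [478.6, -8.0, 179.2]
ee_rot: [0.0, 0.359, 0.933, 0.0]
force: [-0.1, -0.8, 1.0]
grip_width: 0.399
```

Call:
arm_command(steps=[-0.06,0.37,0,-0.99,40,-0.06,0.37,0,-0.99,40,-0.06,0.37,0,-0.99,40,-0.06,0.37,0,-0.99,40,-0.06,0.37,0,-0.99,40])

```text
time_s: 50.38
eef_pos: [463.4, 84.4, 179.2]
ee_rot: [0.0, 0.551, 0.834, 0.0]
force: [0.5, -0.6, -0.1]
grip_width: 0.401
```

Call:
arm_command(steps=[-0.06,0.37,-0.4,-0.99,40,-0.06,0.37,-0.6,-0.99,40,-0.06,0.37,-0.6,-0.99,40,-0.02,0.37,-0.3,-0.99,40,0,0,0,0,40])

```text
time_s: 51.0
eef_pos: [452.9, 158.2, 83.4]
ee_rot: [-0.001, 0.685, 0.729, -0.001]
force: [0.3, 0.7, -0.0]
grip_width: 0.399
```

```bash
python3 - <<'E'
from look import *
c,t=look()
save(c,"q1",(300,120,400,220),4)
E
```

```text
[454.00510941 156.95738363  84.57266343] 51.1 0.4008040278278142 [0.0883637  0.02651108]
scene bay 87 [6.0866e+02 2.2570e+01 1.0800e+02 4.3000e-01] case [-30.3  12.8]
scene bay 133 [ 6.4564e+02 -1.3570e+01  1.7808e+02  5.5000e-01] case [  1.7 -27.8]
scene bench 147 [447.93  26.77 104.92   0.81]
scene bench 176 [ 441.28 -126.62   76.46    0.79]
top bay 175 [ 6.4864e+02 -1.8430e+01  7.1100e+00  4.9000e-01] case [  4. -33.]
top bench 128 [449.25  23.53 -76.83   0.8 ]
top bench 117 [ 443.37 -131.06   71.49    0.89]
```

Call:
arm_command(steps=[0,0,-0.6,0,40,0,0,-0.6,0,40,0,0,-0.3,0,40,0,0,-0.06,0,40,0,0,0,0,40])

```text
time_s: 51.72
eef_pos: [454.5, 156.6, 6.7]
ee_rot: [0.0, 0.686, 0.728, 0.001]
force: [0.9, 0.4, 0.3]
grip_width: 0.396
```

Call:
arm_command(steps=[0,0,0,0,0,0,0,0,0,0,0,0,0,0,0,0,0,0.1,0,0,0,0,0.5,0,0])

```text
time_s: 52.35
eef_pos: [453.1, 156.5, 35.8]
ee_rot: [-0.001, 0.686, 0.728, -0.001]
force: [0.4, -1.0, -1.0]
grip_width: 0.16
```

Call:
arm_command(steps=[0,0,0.9,0,0,0.3,-0.2,0.6,0.4,0,0.8,-0.5,0,0.4,0,0.9,-0.55,0,0,0,0.9,-0.55,0,0,0])

```text
time_s: 52.98
eef_pos: [600.1, 65.7, 111.5]
ee_rot: [0.0, 0.66, 0.751, 0.0]
force: [-0.3, 0.8, -0.5]
grip_width: 0.161
```

Call:
arm_command(steps=[0.9,-0.55,0,0,0,0.45,-0.23,0,0,0,0,0,-0.3,0,0,0,0,-0.6,0,0,0,0,0,0,0])

```text
time_s: 53.6
eef_pos: [664.0, 28.6, 63.2]
ee_rot: [-0.003, 0.66, 0.751, -0.002]
force: [-0.0, 0.1, -1.4]
grip_width: 0.164
```

Call:
arm_command(steps=[0.02,0,-0.2,0,0,0,0,-0.14,0,0,0,0,-0.06,0,0,0,0,-0.05,0,0,0,0,-0.03,0,0])

```text
time_s: 54.22
eef_pos: [667.5, 27.6, 43.0]
ee_rot: [0.0, 0.66, 0.751, 0.0]
force: [-6.1, 1.1, 11.9]
grip_width: 0.164
```

Call:
arm_command(steps=[0,0,0,0,0])

```text
time_s: 54.35
eef_pos: [667.5, 27.6, 43.0]
ee_rot: [0.0, 0.66, 0.751, 0.0]
force: [-4.9, 0.3, 5.7]
grip_width: 0.161
```

Call:
arm_command(steps=[0,0,0,0,28,0,0,0,0,28,0,0,0.3,0,28,0,0,1,0,40,-0.5,0,0.4,0.6,40])

```text
time_s: 54.98
eef_pos: [643.9, 27.3, 130.8]
ee_rot: [0.003, 0.64, 0.769, 0.002]
force: [-0.0, -0.2, -0.7]
grip_width: 0.405
```

Call:
arm_command(steps=[-0.9,0,0,0.5,40,-1,0,0,0,40,-1,-0.02,0,0,40,-0.7,-0.02,-0.4,0,40,-0.28,0,0,0,40])

```text
time_s: 55.6
eef_pos: [446.6, 25.8, 107.0]
ee_rot: [-0.0, 0.623, 0.782, -0.0]
force: [0.8, -1.2, -0.2]
grip_width: 0.4
```

```bash
python3 look.py
```

```text
[447.86822713  25.6420836  107.80645746] 55.7 0.399382942186613 [-0.20506342 -0.4297537 ]
scene bay 87 [6.0866e+02 2.2570e+01 1.0800e+02 4.3000e-01] case [-30.3  12.8]
scene bay 95 [6.6694e+02 2.7690e+01 1.0355e+02 4.5000e-01] case [28.1 10.4]
scene bay 134 [ 6.4365e+02 -1.3970e+01 -1.6100e+00  5.5000e-01] case [ -0.4 -28. ]
scene bench 176 [ 440.87 -126.82   73.79    0.79]
top bay 255 [6.6926e+02 8.7900e+00 8.8360e+01 3.6000e-01] case [28.  -8.7]
top bench 119 [ 443.39 -131.04   71.5     0.87]
```

Call:
arm_command(steps=[0.02,0,-0.7,0,40,0,0,-0.8,0,40,0,0,-0.46,0,40,0,0,-0.06,0,40,0,0,0,0,40])

```text
time_s: 56.32
eef_pos: [450.4, 25.5, 6.8]
ee_rot: [0.001, 0.623, 0.782, 0.0]
force: [-0.3, 0.5, -0.1]
grip_width: 0.399
```

Call:
arm_command(steps=[0,0,0,0,0,0,0,0,0,0,0,0,0,0,0,0,0,0.1,0,0,0,0,0.5,0,0])

```text
time_s: 56.95
eef_pos: [448.8, 25.7, 36.0]
ee_rot: [-0.001, 0.623, 0.782, -0.0]
force: [-0.0, -0.2, -1.6]
grip_width: 0.164
```

Call:
arm_command(steps=[0,0,0.9,0,0,0.3,-0.2,0.6,-0.55,0,0.8,-0.4,0,-0.55,0,0.9,-0.45,0,0,0,0.9,-0.45,0,0,0])

```text
time_s: 57.58
eef_pos: [595.7, -50.1, 111.6]
ee_rot: [0.0, 0.66, 0.751, 0.0]
force: [0.2, -0.9, -1.0]
grip_width: 0.161
```

Call:
arm_command(steps=[0.56,-0.3,0,0,0,0,0,-0.3,0,0,0,0,-0.6,0,0,0,0,-0.2,0,0,0,0,0,0,0])

```text
time_s: 58.2
eef_pos: [621.8, -64.0, 55.8]
ee_rot: [-0.001, 0.66, 0.751, -0.0]
force: [0.7, 0.1, -0.6]
grip_width: 0.165
```

Call:
arm_command(steps=[0,0,-0.14,0,0,0,0,-0.06,0,0,0,0,-0.05,0,0,0,0,-0.03,0,0,0,0,0,0,0])

```text
time_s: 58.82
eef_pos: [622.5, -64.4, 43.2]
ee_rot: [0.0, 0.66, 0.751, 0.0]
force: [-4.0, 0.8, 9.3]
grip_width: 0.163
```

Call:
arm_command(steps=[0,0,0,0,28,0,0,0,0,28,0,0,0.3,0,28,0,0,1,0,40,-0.5,0,0.4,0,40])

```text
time_s: 59.45
eef_pos: [598.9, -64.8, 130.6]
ee_rot: [0.003, 0.66, 0.751, 0.001]
force: [0.2, -1.3, 0.2]
grip_width: 0.399
```

Call:
arm_command(steps=[-0.8,0.1,0,0,40,-0.6,0.1,0,0,40,0,0,0,0,40])

```text
time_s: 59.82
eef_pos: [526.5, -54.1, 128.2]
ee_rot: [0.0, 0.66, 0.751, 0.0]
force: [-0.5, -0.3, -0.3]
grip_width: 0.398
```

```bash
python3 look.py
```

```text
[528.16795966 -54.63645191 127.8948409 ] 59.925 0.39704706435228915 [-0.32391628 -0.4526957 ]
scene bay 87 [6.0866e+02 2.2570e+01 1.0800e+02 4.3000e-01] case [-30.3  12.8]
scene bay 97 [6.6413e+02 3.3660e+01 1.0664e+02 4.7000e-01] case [26.1 16.6]
scene bay 134 [ 6.4443e+02 -1.3230e+01  1.7840e+02  5.5000e-01] case [  0.5 -27.3]
scene bay 133 [ 6.2079e+02 -6.1130e+01  1.0555e+02  5.9000e-01] case [-29.1 -71.8]
scene bench 78 [ 4.3603e+02 -1.4118e+02  9.1250e+01  3.5000e-01]
top bay 113 [670.61  11.84  94.08   0.7 ] case [29.7 -5.8]
top bay 38 [6.1216e+02 2.8380e+01 8.8440e+01 3.4000e-01] case [-26.1  18.1]
top bench 56 [ 440.56 -140.96   74.36    0.46]
```

Call:
arm_command(steps=[-0.34,-0.3,0,-0.98,40,-0.34,-0.3,0,-0.98,40,-0.34,-0.3,0,-0.98,40,-0.34,-0.3,-0.2,-0.98,40,-0.34,-0.29,-0.5,-0.98,40])

```text
time_s: 60.55
eef_pos: [443.5, -130.2, 92.5]
ee_rot: [0.002, 0.805, 0.593, 0.001]
force: [0.5, -0.2, -0.8]
grip_width: 0.398
```

Call:
arm_command(steps=[0,0,-0.7,0,40,0,0,-0.6,0,40,0,0,-0.36,0,40,0,0,-0.08,0,40,0,0,0,0,40])

```text
time_s: 61.18
eef_pos: [443.1, -129.2, 5.3]
ee_rot: [0.0, 0.804, 0.594, 0.0]
force: [0.2, -0.1, -0.3]
grip_width: 0.401
```

Call:
arm_command(steps=[0,0,0,0,0,0,0,0,0,0,0,0,0,0,0,0,0,0.1,0,0,0,0,0.5,0,0])

```text
time_s: 61.8
eef_pos: [441.7, -128.5, 34.7]
ee_rot: [-0.001, 0.804, 0.594, -0.001]
force: [-0.1, 0.1, -1.0]
grip_width: 0.165
```

Call:
arm_command(steps=[0,0,0.9,0,0,0.3,0.1,0.6,0.97,0,0.8,0.26,0,0.97,0,0.9,0.28,0,0.97,0,0.9,0.28,0,0.97,0])

```text
time_s: 62.42
eef_pos: [588.6, -82.3, 110.4]
ee_rot: [0.0, 0.692, 0.722, 0.0]
force: [-0.6, 0.0, -1.2]
grip_width: 0.164
```

Call:
arm_command(steps=[0.9,0.28,0,0.97,0,0.7,0.2,0,0,0,0.22,0.04,0,0,0,0,0,-0.4,0,0,0,0,-0.6,0,0])

```text
time_s: 63.05
eef_pos: [678.8, -56.8, 60.2]
ee_rot: [0.001, 0.662, 0.75, 0.0]
force: [0.8, 0.7, -1.3]
grip_width: 0.168
```

Call:
arm_command(steps=[0,0,0,0,0])

```text
time_s: 63.18
eef_pos: [677.0, -56.5, 57.8]
ee_rot: [-0.002, 0.662, 0.75, -0.001]
force: [-0.0, 0.4, -0.7]
grip_width: 0.164
```

Call:
arm_command(steps=[0,0,-0.2,0,0,0,0,-0.08,0,0,0,0,-0.05,0,0,0,0,-0.04,0,0,0,0,0,0,0])

```text
time_s: 63.8
eef_pos: [678.6, -56.9, 42.0]
ee_rot: [0.0, 0.662, 0.75, 0.0]
force: [-1.2, 0.8, 2.7]
grip_width: 0.161
```

Call:
arm_command(steps=[0,0,0,0,28,0,0,0,0,28,0,0,0.3,0,28,0,0,1,0,40,-0.4,-0.4,0.8,0,40])

```text
time_s: 64.42
eef_pos: [659.0, -76.2, 149.3]
ee_rot: [0.001, 0.661, 0.75, 0.001]
force: [-0.6, -0.5, -0.7]
grip_width: 0.398
```

Call:
arm_command(steps=[-0.8,-0.8,0.2,0,50,-0.8,-0.9,0,0,50,-0.7,-0.9,0,0,50,-0.5,-0.9,0,0,50,0,0,0,0,50])

```text
time_s: 65.05
eef_pos: [517.1, -254.8, 157.7]
ee_rot: [0.001, 0.663, 0.748, -0.0]
force: [0.3, 0.2, -1.3]
grip_width: 0.502
```

```bash
python3 - <<'E'
from look import *
c,t=look()
for n,q in(("scene",c),("top",t)):
    for r in trace(q,"lid_handle")[:1]: print(n,"lid",r["score"],r["mask"].sum(),np.round(fit([(q,r["mask"])],M["lid"],0,(490,-318,1.49)),2))
    for r in trace(q,"case")[:1]: print(n,"case",r["mask"].sum(),np.round(fit([(q,r["mask"])],M["case"],0,(640,15,.125)),2))
a=c["frame"][190:310,305:425]; b=t["frame"][130:210,285:385]
cv2.imwrite("pics/r1.png",np.hstack([cv2.resize(a,(400,400),interpolation=cv2.INTER_CUBIC),cv2.copyMakeBorder(cv2.resize(b,(400,320),interpolation=cv2.INTER_CUBIC),0,80,0,0,cv2.BORDER_CONSTANT)]))
E
```

```text
[ 518.52220783 -252.01178221  157.25495325] 65.15 0.4971815468767827 [-0.65564741 -0.77948975]
scene bay 87 [6.0866e+02 2.2570e+01 1.0800e+02 4.3000e-01] case [-30.3  12.8]
scene bay 96 [6.6617e+02 3.0010e+01 1.0611e+02 4.6000e-01] case [27.6 12.8]
scene bay 442 [ 6.277e+02 -4.803e+01  8.671e+01  5.200e-01] case [-20.6 -59.7]
scene bench 152 [ 434.99 -258.11   48.55    0.61]
top bay 432 [ 6.325e+02 -4.430e+01  8.965e+01  2.600e-01] case [-15.3 -56.6]
scene lid 0.75 5899 [ 490.82 -318.6    85.43    0.97]
scene case 4723 [641.77  15.31   7.55   0.8 ]
top lid 0.71 360 [ 4.0833e+02 -2.6491e+02  1.7109e+02  1.8000e-01]
top case 2332 [638.41  12.86   8.13   0.79]
```

View pics/r1.png

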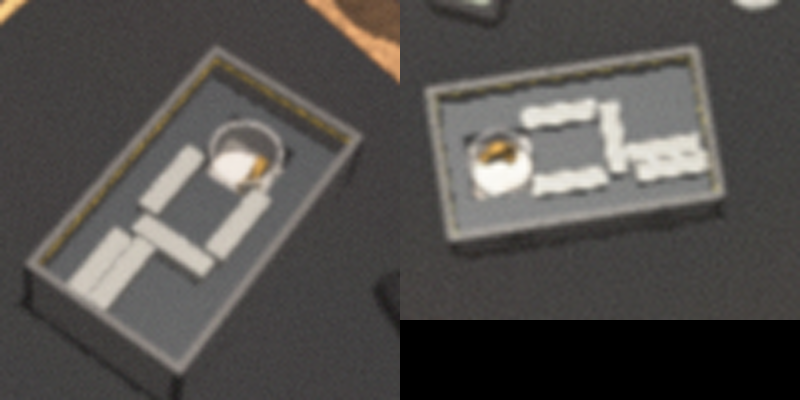

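The crop shows all five keys on the foam. The last one has ended beside its neighbour: side by side at (100,262) and (125,275) in the left half, instead of at x=+28. It looks knocked aside after release. I'll check numerically that all lie flat at key height, while turning over the lid handle.

Call:
arm_command(steps=[-0.04,-0.1,0,0.98,50,-0.04,-0.1,0,0.98,50,-0.04,-0.1,0,0.98,50,-0.04,-0.1,0,0.98,50,-0.04,-0.1,0,0.98,50])

```text
time_s: 65.97
eef_pos: [508.8, -276.2, 156.4]
ee_rot: [-0.0, 0.486, 0.874, 0.0]
force: [0.3, -0.2, 0.3]
grip_width: 0.498
```

Call:
arm_command(steps=[-0.04,-0.1,0,0.98,50,-0.04,-0.1,0,0.98,50,-0.04,-0.1,0,0.98,50,-0.04,-0.1,0,0.98,50,-0.04,-0.1,0,0.98,50])

```text
time_s: 66.6
eef_pos: [498.8, -301.3, 156.4]
ee_rot: [-0.0, 0.289, 0.957, 0.0]
force: [-0.0, -0.1, -0.2]
grip_width: 0.501
```

Call:
arm_command(steps=[-0.04,-0.1,0,0.98,50,-0.04,-0.1,0,0.98,50,-0.04,-0.1,0,0.98,50,-0.04,-0.04,0,0.98,50,0,0,0,0.98,50])

```text
time_s: 67.22
eef_pos: [490.8, -318.3, 156.4]
ee_rot: [-0.0, 0.08, 0.997, 0.0]
force: [0.1, -0.5, -0.4]
grip_width: 0.502
```

Call:
arm_command(steps=[0,0,0,0.98,50,0,0,0,0,50])

```text
time_s: 67.47
eef_pos: [490.8, -318.3, 156.4]
ee_rot: [-0.0, 0.039, 0.999, 0.0]
force: [0.1, 0.1, 1.0]
grip_width: 0.498
```

```bash
python3 - <<'E'
from look import *
c=capture("scene"); t=capture("top")
s=sense();print(s["eef_pos"],s["time_s"],s["ee_rot"],s["joints"])
for n,q,lo in(("scene",c,150),("top",t,165)):
    m=baymask(q,lo); k,l,st,ce=cv2.connectedComponentsWithStats(m.astype(np.uint8)); i=1+np.argmax(st[1:,4]); m=l==i
    ys,xs=np.nonzero(m); bb=[xs.min()-15,ys.min()-15,xs.max()+15,ys.max()+15]
    up=cv2.resize(m[bb[1]:bb[3],bb[0]:bb[2]].astype(np.float32),None,fx=S,fy=S)>.5
    for zx in (44,52,60):
        def f(p):
            # top faces only
            T=[box(-30,30,-8,8,7.9,8)]
            r=np.zeros_like(up)
            for j,z in((0,44),(3,44),(6,zx)): r|=rend(q,T,p[j],p[j+1],p[j+2]/50,z,bb)
            return 1-(r&up).sum()/(r|up).sum()
        p0=np.array([*c2w((0,-33)),50*CW,*c2w((-28,-75)),50*(CW+np.pi/2),*c2w((-11,-75)),50*(CW+np.pi/2)])
        r=minimize(f,p0,method="Nelder-Mead",options=dict(initial_simplex=p0+np.r_[np.zeros((1,9)),np.eye(9)*5],maxiter=2500,maxfev=2500,xatol=.05,fatol=1e-4)); p=r.x
        print(n,m.sum(),"zx",zx,"IoU",round(1-r.fun,3),[(w2c(p[j:j+2]).round(1).tolist(),round(float(np.degrees(p[j+2]/50-CW)),1)) for j in(0,3,6)])
for n,q in(("scene",c),("top",t)):
    for r in trace(q,"lid_handle")[:1]: print(n,"lid",r["score"],r["mask"].sum(),np.round(fit([(q,r["mask"])],M["lid"],0,(490,-318,1.49)),2))
E
```

```text
[ 490.68430274 -318.4603772   156.38684111] 67.575 [-1.22830349e-05  3.94336776e-02  9.99222190e-01  8.51535832e-06] [-7.75826922e-01  5.07689648e-01  1.41371034e+00 -4.13210920e-06
  1.22022230e+00 -2.26773402e+00]
scene 602 zx 44 IoU 0.765 [([3.3, -31.9], 1.6), ([-27.7, -73.7], 90.2), ([-12.2, -71.0], 90.4)]
scene 602 zx 52 IoU 0.767 [([3.6, -32.0], 2.0), ([-27.7, -73.8], 90.2), ([-10.2, -74.7], 90.4)]
scene 602 zx 60 IoU 0.766 [([3.0, -32.0], 2.2), ([-27.7, -74.1], 90.1), ([-8.1, -77.7], 89.9)]
top 335 zx 44 IoU 0.726 [([2.0, -32.9], 1.1), ([-29.9, -76.1], 91.5), ([-14.9, -71.9], 91.0)]
top 335 zx 52 IoU 0.726 [([1.9, -33.1], 0.9), ([-29.7, -76.2], 92.2), ([-16.8, -71.2], 90.6)]
top 335 zx 60 IoU 0.726 [([2.2, -32.6], 2.1), ([-29.9, -75.7], 92.5), ([-18.4, -70.5], 90.6)]
scene lid 0.82 5490 [ 492.3  -318.07   85.1     0.9 ]
top lid 0.74 748 [ 5.6231e+02 -3.2052e+02  8.3350e+01  2.6000e-01]
```

Both cameras agree best for the displaced key at z=44 (flat), lying about 16 mm beside its neighbour, so all five keys are flat on the foam. Next I grip the lid handle.

Call:
arm_command(steps=[0,0,-0.8,0,50,0,0,-0.9,0,50,0,0,-0.7,0,50,0,0,-0.3,0,50,0,0,0,0,50])

```text
time_s: 68.3
eef_pos: [490.4, -318.8, 21.3]
ee_rot: [-0.0, 0.039, 0.999, 0.0]
force: [0.2, -0.2, 0.4]
grip_width: 0.498
```

Call:
arm_command(steps=[0,0,0,0,0,0,0,0,0,0,0,0,0,0,0,0,0,0.1,0,0,0,0,0.4,0,0], grip_force=80)

```text
time_s: 68.92
eef_pos: [489.8, -318.3, 46.1]
ee_rot: [-0.001, 0.039, 0.999, 0.001]
force: [-0.0, -0.5, -2.9]
grip_width: 0.143
```

Call:
arm_command(steps=[0,0,0.6,0,0,0,0,0.7,0,0,0.1,0.2,0.4,-0.5,0,0.18,0.4,0,-0.97,0,0.2,0.42,0,-0.97,0])

```text
time_s: 69.55
eef_pos: [514.5, -267.3, 131.9]
ee_rot: [0.0, 0.147, 0.989, -0.0]
force: [-0.2, 0.2, -1.4]
grip_width: 0.145
```

Call:
arm_command(steps=[0.2,0.42,0,-0.97,0,0.2,0.42,0,-0.97,0,0.2,0.42,0,-0.97,0,0.2,0.42,0,-0.97,0,0.2,0.42,0,-0.97,0])

```text
time_s: 70.18
eef_pos: [564.5, -162.1, 131.6]
ee_rot: [-0.0, 0.351, 0.936, -0.0]
force: [-0.3, -1.2, -2.5]
grip_width: 0.146
```

Call:
arm_command(steps=[0.2,0.42,0,-0.97,0,0.2,0.42,0,-0.97,0,0.2,0.42,0,-0.97,0,0.2,0.42,0,-0.97,0,0.2,0.42,0,-0.97,0])

```text
time_s: 70.8
eef_pos: [614.5, -57.1, 131.6]
ee_rot: [-0.0, 0.54, 0.842, -0.0]
force: [-0.2, -0.1, -2.5]
grip_width: 0.144
```

Call:
arm_command(steps=[0.2,0.42,0,-0.97,0,0.2,0.42,0,-0.97,0,0.12,0.15,0,-0.55,0,0,0,0,0,0])

```text
time_s: 71.3
eef_pos: [640.4, -7.9, 131.4]
ee_rot: [-0.0, 0.626, 0.78, -0.0]
force: [0.4, -0.9, -2.1]
grip_width: 0.144
```

```bash
python3 - <<'E'
from look import *
c=capture("scene"); t=capture("top")
s=sense();print(s["eef_pos"],s["time_s"],s["ee_rot"],s["joints"][[0,5]],s["force"],s["wrist_torque"])
z=s["eef_pos"][2]-21.3
for n,q in(("scene",c),("top",t)):
    for r in trace(q,"lid_handle")[:2]: print(n,"lid",r["score"],r["mask"].sum(),np.round(fit([(q,r["mask"])],M["lid"],z,(640,14,.13)),2))
save(c,"s1",(270,130,470,330),3)
E
```

```text
[640.12111427  -8.66222652 131.44371236] 71.4 [-8.12586573e-05  6.26357819e-01  7.79535668e-01 -1.33167032e-04] [-0.19614819 -0.41314589] [ 0.33978149 -0.05533576 -1.89236407] [-0.05223878  0.01134345 -0.01121836]
scene lid 0.62 4295 [642.46  -7.16  12.42   0.7 ]
top lid 0.64 831 [ 6.3962e+02 -6.9900e+00  1.0410e+01  2.5000e-01]
```

Call:
arm_command(steps=[0,0.2,0,-0.5,0,0,0.24,0,-0.47,0,0,0,-0.3,0,0,0,0,-0.3,0,0,0,0,0,0,0])

```text
time_s: 72.12
eef_pos: [639.4, 13.2, 99.2]
ee_rot: [-0.002, 0.659, 0.752, -0.001]
force: [0.6, -0.6, -1.6]
grip_width: 0.142
```

Call:
arm_command(steps=[0,0,-0.08,0,0,0,0,0,0,0,0,0,0,0,0])

```text
time_s: 72.5
eef_pos: [640.5, 13.6, 97.7]
ee_rot: [0.0, 0.659, 0.752, 0.0]
force: [-0.5, -0.0, -1.9]
grip_width: 0.146
```

```bash
python3 - <<'E'
from look import *
c=capture("scene"); t=capture("top")
s=sense();print(s["eef_pos"],s["time_s"],s["ee_rot"],s["force"])
a=c["frame"][185:325,290:430]; b=t["frame"][110:210,270:390]
cv2.imwrite("pics/s2.png",np.hstack([cv2.resize(a,(400,400),interpolation=cv2.INTER_CUBIC),cv2.copyMakeBorder(cv2.resize(b,(400,333),interpolation=cv2.INTER_CUBIC),0,67,0,0,cv2.BORDER_CONSTANT)]))
z=s["eef_pos"][2]-21.3
# projected lid plate corners and case corners, for comparison with the picture
for n,q in(("s",c),("t",t)):
    print(n,proj(q,[list(np.array([640.2,14])+np.array([[.9914,-.1305],[.1305,.9914]])@np.array(k))+[z+13] for k in((-69,-117.5),(69,-117.5),(69,117.5),(-69,117.5))]).round(1).tolist())
E
```

```text
[640.49798098  13.62199761  97.66072336] 72.6 [2.01600019e-04 6.59089807e-01 7.52064206e-01 1.25819844e-04] [ 0.15492236  0.87539024 -1.91807651]
s [[308.0, 264.3], [359.0, 301.0], [417.6, 225.4], [369.0, 195.8]]
t [[367.8, 178.2], [360.5, 136.9], [288.6, 147.8], [294.7, 189.5]]
```

View pics/s2.png

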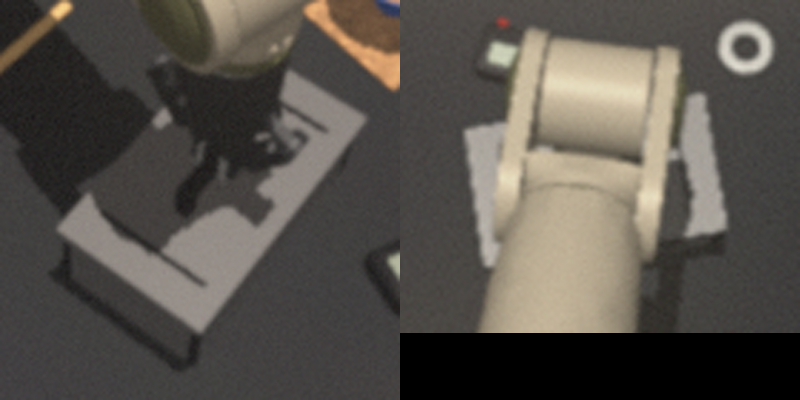

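The lid is over the case and its corners are where predicted, to about 1–2 px (front corner at (195,333) in the left crop). Lowering with force checks.

Call:
arm_command(steps=[0,0.01,-0.08,0,0,0,0,-0.06,0,0,0,0,-0.04,0,0,0,0,-0.04,0,0,0,0,0,0,0])

```text
time_s: 73.22
eef_pos: [640.3, 14.1, 86.2]
ee_rot: [-0.0, 0.659, 0.752, -0.0]
force: [0.3, 0.2, -1.5]
grip_width: 0.146
```

Call:
arm_command(steps=[0,0,-0.04,0,0,0,0,0,0,0])

```text
time_s: 73.47
eef_pos: [640.3, 14.1, 84.2]
ee_rot: [-0.0, 0.659, 0.752, -0.0]
force: [0.1, -0.7, -2.2]
grip_width: 0.143
```

Call:
arm_command(steps=[0,0,-0.04,0,0,0,0,-0.04,0,0,0,0,-0.02,0,0,0,0,0,0,0])

```text
time_s: 73.97
eef_pos: [640.5, 14.1, 81.0]
ee_rot: [0.0, 0.659, 0.752, 0.0]
force: [-6.1, 0.8, 10.2]
grip_width: 0.139
```

Call:
arm_command(steps=[0,0,-0.02,0,0,0,0,-0.02,0,0,0,0,0,0,0])

```text
time_s: 74.35
eef_pos: [640.5, 14.1, 81.0]
ee_rot: [0.001, 0.659, 0.752, 0.0]
force: [-12.5, 0.1, 23.9]
grip_width: 0.144
```

Contact at 81.0 mm, against 79.3 expected, so the plug is inside the rim (on the rim it would read 87). I'll release, then press lightly on the handle with shut fingers to make sure it is home.

Call:
arm_command(steps=[0,0,0.03,0,0,0,0,0,0,40,0,0,0,0,40,0,0,0.4,0,40,0,0,0.6,0,40])

```text
time_s: 74.97
eef_pos: [639.9, 14.2, 128.3]
ee_rot: [-0.001, 0.659, 0.752, -0.001]
force: [0.8, 0.6, -0.8]
grip_width: 0.402
```

Call:
arm_command(steps=[0,0,0,0,0,0,0,0,0,0,0,0,0,0,0,0,0,-0.3,0,0,0,0,-0.1,0,0])

```text
time_s: 75.6
eef_pos: [639.6, 14.2, 106.8]
ee_rot: [-0.001, 0.659, 0.752, -0.001]
force: [1.1, 0.2, 0.1]
grip_width: 0.0
```

Call:
arm_command(steps=[0,0,-0.06,0,0,0,0,0,0,0])

```text
time_s: 75.85
eef_pos: [640.4, 14.1, 105.7]
ee_rot: [-0.0, 0.659, 0.752, -0.0]
force: [0.5, -0.3, 0.1]
grip_width: 0.003
```

Call:
arm_command(steps=[0,0,-0.03,0,0,0,0,0,0,0])

```text
time_s: 76.1
eef_pos: [640.4, 14.1, 104.5]
ee_rot: [0.0, 0.659, 0.752, 0.0]
force: [0.3, 0.4, 0.5]
grip_width: -0.001
```

Call:
arm_command(steps=[0,0,-0.03,0,0,0,0,0,0,0])

```text
time_s: 76.35
eef_pos: [640.5, 14.1, 103.1]
ee_rot: [0.0, 0.659, 0.752, 0.0]
force: [0.2, -0.5, 1.5]
grip_width: 0.001
```

Call:
arm_command(steps=[0,0,-0.02,0,0,0,0,0,0,0])

```text
time_s: 76.6
eef_pos: [640.5, 14.1, 103.1]
ee_rot: [0.0, 0.659, 0.752, 0.0]
force: [-3.5, -0.3, 8.0]
grip_width: 0.001
```

Handle top touches at 103.1 mm, exactly the home height. I'll retreat and check everything.

Call:
arm_command(steps=[0,0,0.3,0,0,0,0,1,0,0,-0.3,-0.3,1,0,0,-0.9,-0.9,0.2,0,0,-1,-1,0,0,0])

```text
time_s: 77.22
eef_pos: [536.6, -89.7, 228.2]
ee_rot: [0.001, 0.659, 0.752, 0.0]
force: [0.8, -1.9, -0.6]
grip_width: 0.002
```

Call:
arm_command(steps=[-1,-1,0,0,0,-0.9,-1,0,0,0,0,-1,0,0,0,0,-1,0,0,0,0,0,0,0,0])

```text
time_s: 77.85
eef_pos: [451.0, -282.1, 226.8]
ee_rot: [0.0, 0.661, 0.751, -0.0]
force: [-0.5, 0.2, -0.8]
grip_width: -0.001
```

```bash
python3 - <<'E'
from look import *
from pitch import SC
c=capture("scene"); t=capture("top")
s=sense();print(s["eef_pos"],s["time_s"],s["force"])
for n,q in(("scene",c),("top",t)):
    for r in trace(q,"lid_handle")[:1]: print(n,"lid",round(r["score"],2),r["mask"].sum(),[(z,np.round(fit([(q,r["mask"])],M["lid"],z,(640,14,.13)),2)) for z in(58,66)])
    for r in trace(q,"scoop_grip")[:1]: print(n,"scoop",round(r["score"],2),np.round(fit([(q,r["mask"])],SC,79.5,(444,325,1.65)),2))
    for r in trace(q,"funnel_mouth"):
        ys,xs=np.nonzero(r["mask"]); p=at_z(q,xs.mean(),ys.mean(),60)
        if np.hypot(*(p[:2]-[607,312]))<50: print(n,"funnel",round(r["score"],2),np.round(fit([(q,r["mask"])],M["funnel"],74,(607,315,-.05)),2))
    for o in("ring_gauge","stopwatch","brush"): print(n,o,[(np.round(x["point"]).astype(int).tolist(),round(x["score"],2)) for x in search_frame(q,o)[:1]])
a=c["frame"][80:330,260:500]
cv2.imwrite("pics/z.png",cv2.resize(a,(576,600),interpolation=cv2.INTER_CUBIC))
E
```

```text
[ 451.41206277 -279.30690531  226.84488521] 77.95 [ 0.98358973 -0.32346969 -0.03196781]
scene lid 0.73 657 [(58, array([640.  ,  14.  ,   7.45,   0.  ])), (66, array([640.  ,  14.  ,   7.45,   0.  ]))]
scene scoop 0.77 [446.87 329.06  92.57   0.93]
scene funnel 0.57 [ 6.0888e+02  3.1610e+02 -4.4000e-01  9.2000e-01]
scene ring_gauge [([793, -150, 17], 0.75)]
scene stopwatch [([798, 94, 17], 0.89)]
scene brush [([405, -38, 6], 0.6)]
top lid 0.81 3061 [(58, array([638.4 ,  15.22,   6.84,   0.97])), (66, array([636.55,  15.83,   6.89,   0.97]))]
top scoop 0.85 [444.13 328.18  96.13   0.92]
top funnel 0.94 [606.62 311.63  -2.46   0.91]
top ring_gauge [([794, -145, 14], 0.5)]
top stopwatch [([787, 98, 16], 0.76)]
top brush [([403, -24, 8], 0.79)]
```

View pics/z.png

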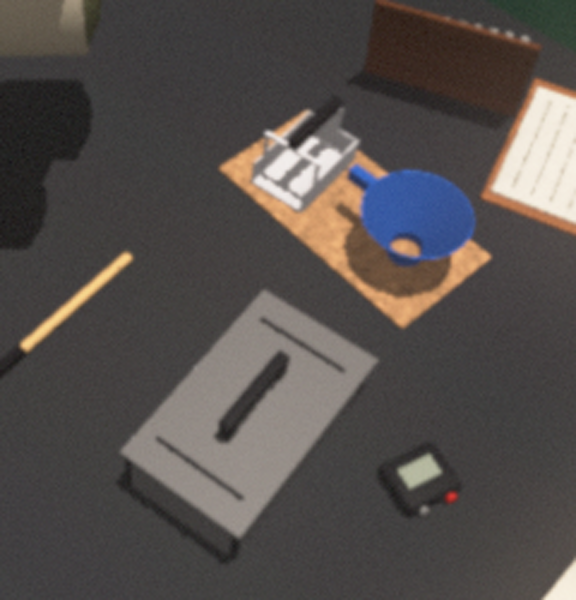

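The final view shows the lid flat and even on the case, the empty scoop and upright funnel on the mat, and the brush and stopwatch in place. Handing in.

```bash
python3 -c "
from rig import *
print(finish_job()); print(sense()['time_s'])"
```

```text
the job is handed in; nothing more can be done
None
the job is handed in; nothing more can be done
```

I packed the lot in the order asked and handed the job in at about 78 s of the 210 s allowed.

- **Nuts:** The tool cannot tilt, so I tipped the scoop to about 30° in the grip against the case's rim. I then shook the nuts out through the small funnel.
- **Funnel and scoop:** The scoop is level on the mat. The funnel stands upright on its spout beside it.
- **Keys:** Key2 was lifted off key1, key1 was squared up, and the three bench keys were laid on the foam.
- **Lid:** It dropped in without sideways force.

**Last checks**
- **Lid height:** The handle's top was touched at 103.1 mm, and home is 103 mm. This was probed only at the middle of the handle; seating all round was judged from the final view, where the lid looks even.
- **Lid fit:** The top camera's fit agreed well (IoU 0.97). The scene camera's lid fit failed because its mask was on something else.
- **Scoop and jar:** No brass showed in the scoop or on the bench. I could see three nuts before pouring, but I could not count them once they were in the jar.
- **Displaced key:** The last key ended up about 37 mm from where I released it, beside its neighbour. I left it there. Comparing the two cameras showed it flat on the foam, but those fits were only moderate (IoU about 0.75).
- **Other objects:** The networks found the ring gauge, stopwatch and brush where they started.

I viewed 18 pictures, four past the budget of 14 and two past the allowed overrun.

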